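# Balance a top-heavy beam on its mark with the sprung trim crank

### The job

Using only the red handgrip of the trim crank, lift the balancing beam off its stop, bring its yellow pointer into the red mark and keep it there for 5 seconds; then lay the beam gently back on the stop it came from and let go of the crank with everything at rest. The loaded beam is top-heavy and wants to tip away all the time, so keep correcting: never let it swing fast or go over against the far stop. Do not touch the beam, its load or the pointer, shift the mark, or disturb the loose things on the bench.

Things in the scene. Friction and masses are not known exactly. Their poses are not given: they have to be found in the camera images.
- pivot (a point): Point on the shaft axis of the fixed blue balancing stand, 150 mm above the table. The stand's x axis is the shaft axis and points away from the robot (yaw within 0.35 rad), y left, z up. Blue pillars carry the shaft at x -30 and +88 mm; the front one also carries a white scale board (160 mm wide, 315 to 375 mm above the table, x +96 mm). All stand x, y, z below are from this point.
- stand: The stand as a whole, fixed: blue base plate 170 x 460 mm, 20 mm thick, with rubber stops under the beam's ends. Origin on the table under the pivot point, same axes.
- shaft (a joint): Angle of shaft and beam, rad; 0 = beam level, pointer upright; positive about the stand's x axis (+y end rises, pointer leans to -y). Rubber stops at -0.25 and +0.25; it starts at rest on the stop at -0.25 (the far stop is +0.25). Bearing damping 0.08 N m s/rad, dry friction below 0.01 N m.
- beam: The beam with all it carries, not to be touched: aluminium bar 50 x 520 x 18 mm, steel weights (68 mm diameter, 60 high) near its ends, steel flange (120 mm) with brass spindle in the middle, yellow pointer in front. Origin at the pivot point. Nominal inertia about the axis 0.21 kg m2. Top-heavy: gravity tips it from level with 1.48 N m per rad of lean (nominal). Both vary by -10 to +15 percent.
- sleeve: Brass sleeve fixed on the beam, 100 mm from the axis on the +y side, 32 mm diameter, 60 high, origin under its centre. Nominal 0.4 kg, varies by 40 percent: with the beam's own variation this leaves an unknown constant torque of up to 0.25 N m either way (about 0 nominally).
- crank (a joint): Angle of the trim crank relative to the shaft, rad, same sense. A torsion spring of 1.0 N m/rad joins them, relaxed at 0: torque on the beam = 1.0 x this angle. Range -1.0 to 1.0, nearly undamped. Crank angle in the room = shaft + crank. As the spring is weaker than the tipping torque, with the crank held still the beam runs away from balance, e-fold in about 0.65 to 0.9 s.
- crank_arm: The trim crank, 100 g: a flat steel arm of 150 mm standing up from the shaft at stand x -55 mm, with the red handgrip at its end. Origin at the pivot point, z along the arm, x along the shaft.
- grip (a point): Where to take the crank: red round handgrip, 22 mm diameter, 85 mm long, parallel to stand x. Point on its centre line at stand x -98 mm, 39 mm from the arm; with a = crank angle in the room it moves on stand y = -150 sin(a), z = 150 cos(a) mm. The round grip can turn between the pads, so the hand may stay pointing down. Axes turn with the crank.
- pointer_tip (a point): Tip of the yellow pointer, 172 mm from the shaft axis, stand x +112 mm; z axis along the pointer.
- mark (a joint): Setting of the red mark: its angle about the shaft axis, rad, same zero and sense as shaft, from -0.1 to 0.1, different each time. The pointer is in the mark when shaft is within 0.1 of it.
- mark_mid (a point): Middle of the red mark, a plate 36 mm wide and 22 mm high before the scale board, 187 mm from the shaft axis, stand x +101 mm; its half width is the allowed 0.1 rad. z axis from shaft to mark.
- bin: Loose red bin, 100 x 140 x 60 mm, origin under its centre. A bystander.
- driver: Loose screwdriver, yellow handle, lying on the bench. A bystander.
- bush: Loose brass bush, 50 mm diameter, 40 mm high, origin under its centre. A bystander.
- oil: Loose blue bottle, 50 mm diameter, 120 mm high, origin under its centre. A bystander.

How it is judged:
By the outcome, as a careful person would: the job done as asked, in the order asked, and still so for the second after the job is handed in, with the robot touching nothing.
It also fails if it takes over 67 s, if anything falls off the work surface, if the arm or the gripper's body presses on something with over 40 N, if the wrist force passes 120 N, or if a joint passes its speed limit or range.

### The arm

A 6-joint arm with a two-finger parallel gripper is mounted at the origin on the work surface. World frame = base frame: x ahead of the robot, y to its left, z up, the work surface at z = 0. Lengths are in m, angles in rad, forces in N, time in s.
With the tool pointing down it reaches from about 0.35 to 0.875 m from the base axis. Payload 4.2 kg.
Tool frame: the origin (TCP) lies between the finger pads; the fingertips stand 22 mm ahead of it and the grasp point (between the pads) lies 3 mm ahead of it; z points along the fingers, y is the direction in which the jaws open and shut (so a half turn about z gives the same grasp; the last joint's range is limited). The gripper opens to 85 mm and grips with 20 to 120 N. Pads are 22 mm wide; open, the fingers measure 114 mm over their backs; the gripper's body (76 mm by 85 mm) begins 54 mm behind the grasp point. The pads swing forward as they close: fully open they stand 13 mm farther back than shut.
Start: joints at [-1.026, 0.385, 0.008, 0, -1.194, -0.259], TCP at [0.176, -0.6, 0.253] pointing down, gripper open.
Joint ranges: [-3.14, 3.14], [-1.21, 2.06], [-1.07, 1.41], [-3.16, 2.05], [-2.99, -0.16], [-3.1, 3.1]. Speed limits (rad/s): [2.79, 2.79, 3.14, 3.14, 3.14, 3.14].

### API

Orientations are given as a unit quaternion [x, y, z, w].
In Python, from bench import arm, eyes gives the robot as it stands. The module is installed in compiled form; this text tells all that it offers.
- The arm moves only by the tool apply_moves, never from a script. Its argument "moves" is a list of rows, each a list of 6 numbers: the shift along the tool's x, y, z in m, then the turn, a rotation vector about the tool's x, y, z in degrees. A call has 1 to 12 rows; each row shifts and turns the pose as measured when the row begins, along the tool's axes as they then stand; what a row does not reach is not made up. A row lasts 1/12 s, in which the tool goes at most 41.7 mm and 7.16 degrees, less where a joint would pass 70% of its speed; a pose out of reach is approached as far as the arm can. A call with a gripper value outside its range is refused whole. "fingers" is the closure in counts, from 0 (fully open) to 255 (shut), set as the call begins (left out, the last holds). The fingers move at their own pace and stop on an object; "newtons" is the grip in N (left out, the last holds). Time passes only in rows, so rows that do not move let the fingers close. It gives the time, the measured TCP pose, the force and the opening at its end, in the units of the state.
- arm.sense(): the state, without advancing time (a new reading comes with each control period).
- eyes.capture(name): name is "scene" or "top" or "wrist"; returns (picture, depth): 480x640x3 uint8, red, green, blue; 480x640 float32, m along the optical axis (not along the pixel's ray), 0 where there is no reading.
- eyes.camera_model(name): a dict with "K" (3x3 intrinsics, pixels), "rvec" (rotation vector, rad) and "tvec" (3), from world to camera coordinates, as OpenCV has them. Camera axes: x right, y down, z forward; pixel columns grow to the right and rows downward; lengths in m; the calibration is good to about 2 mm. A picture is of the moment at which its call begins: read the wrist's pose just before it. camera_model takes no time and is no camera call; for the wrist camera it gives the pose at the moment of the call.
- arm.finish_job(): hands the job in, once; it reports no verdict.
The state is a dict: "t": time; "q": joint angles; "joint_velocities": joint speeds; "effort": joint torques, N m; "tcp_pos": TCP position; "tool_rot": TCP orientation; "wrist_force": force on the tool from outside, world axes, zero at the start; "ft_torque": the same for the moment, N m; "finger_gap": finger opening in m.
Only numpy, scipy, OpenCV 4.12 (cv2) and the standard library are available. Lean on these libraries where they do the work, as an engineer would, in place of code of your own. Each camera call takes 0.05 s, during which the arm holds its last target. There are 200 camera calls.

## Working session

There is one attempt and no reset: what is moved stays moved. The work goes in short steps, Python scripts to look and compute and a tool call to move; the robot and the scene stay as the last step left them, time stands still between calls to the robot, and variables do not carry over. Pictures are saved under pics/ and viewed, about 8 in all and at most 12, crops included, and the job is handed in when it is done.

Besides the shell and the picture viewer there is one more tool, called in YAML: its name, and indented under it one key for each argument. apply_moves: Moves the arm, as the interface text tells. Its arguments: {"type":"object","properties":{"moves":{"type":"array","items":{"type":"array","items":{"type":"number"}}},"fingers":{"type":"number"},"newtons":{"type":"number"}},"required":["moves"]}

```bash
ls; mkdir -p pics
python3 - <<'E'
from bench import arm, eyes
import cv2
for n in ("scene","top"):
    p,d=eyes.capture(n); cv2.imwrite(f"pics/{n}0.png",p[:,:,::-1])
    m=eyes.camera_model(n); print(n,m)
print(arm.sense())
E
```

```text
pics
scene {'K': array([[584.17765841,   0.        , 305.37728263],
       [  0.        , 584.17765841, 244.07286623],
       [  0.        ,   0.        ,   1.        ]]), 'rvec': array([ 1.0000094 ,  2.37988661, -1.10049969]), 'tvec': array([ 0.38716058, -0.08421679,  1.78936418])}
top {'K': array([[521.1736849 ,   0.        , 315.06370854],
       [  0.        , 521.1736849 , 242.46371921],
       [  0.        ,   0.        ,   1.        ]]), 'rvec': array([ 2.13490012, -2.16388855,  0.14440058]), 'tvec': array([0.01253309, 0.56116854, 1.44394967])}
{'t': 0.1, 'q': array([-1.02645198e+00,  3.85490628e-01,  6.80198642e-03, -3.96196140e-04,
       -1.19397403e+00, -2.58583651e-01]), 'joint_velocities': array([-0.00151336, -0.00249169,  0.0027815 ,  0.00077812,  0.00141747,
        0.00044345]), 'effort': array([ 2.44012972e-04, -3.93318844e+01,  1.88928884e+01,  4.19790789e+00,
       -2.61798399e-03,  1.05626910e-05]), 'tcp_pos': array([ 0.17605921, -0.59922156,  0.25234551]), 'tool_rot': array([-1.42322314e-01,  9.89819910e-01,  9.30927016e-04, -1.95161107e-04]), 'wrist_force': array([-0.04873085, -0.20467617, -0.64999273]), 'ft_torque': array([ 0.01595489, -0.00179643,  0.00856945]), 'finger_gap': 0.08546704748566705}
```

View pics/scene0.png

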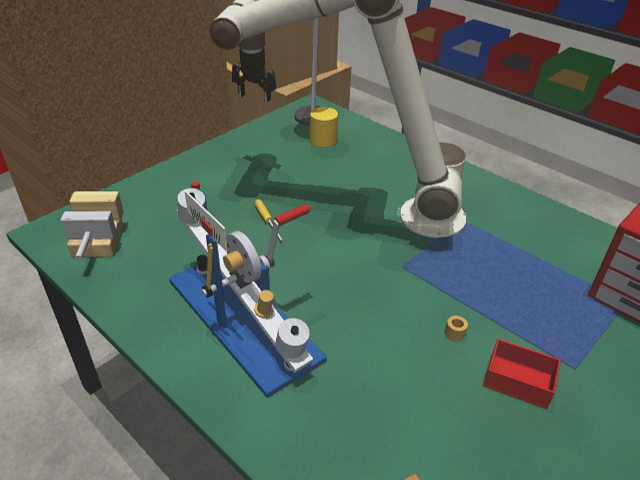

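View pics/top0.png

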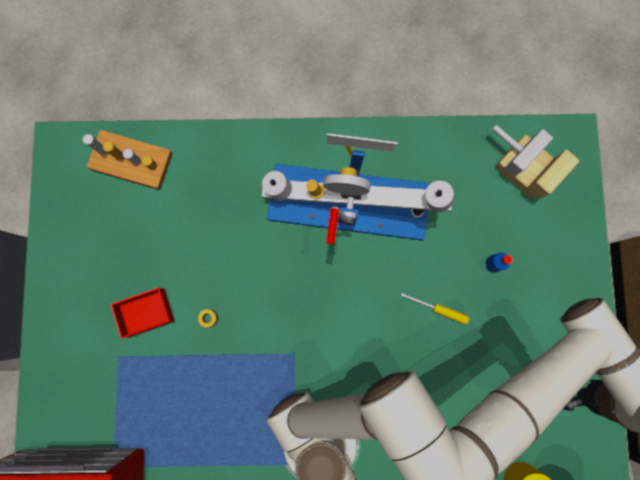

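The top view shows the stand at about (350,195), the red grip at (332,225), the bottle at (500,262) and the driver at (440,308). The scene view shows the board, red mark and pointer near (208,230), with the +y end (right in the image) down.

```bash
cat > h.py <<'E'
import numpy as np, cv2
from bench import arm, eyes
def cam(n):
    m=eyes.camera_model(n); R,_=cv2.Rodrigues(np.array(m['rvec'])); return m['K'],R,np.array(m['tvec']).ravel()
def rays(n,uv):
    K,R,t=cam(n); uv=np.atleast_2d(np.float64(uv))
    d=np.c_[(uv-K[:2,2])/[K[0,0],K[1,1]],np.ones(len(uv))]@R
    return -R.T@t,d
def on_plane(n,uv,nrm,p0):
    o,d=rays(n,uv); nrm=np.float64(nrm); return o+d*(((p0-o)@nrm)/(d@nrm))[:,None]
def cloud(n,depth):
    K,R,t=cam(n); v,u=np.nonzero(depth>0); z=depth[v,u]
    P=np.c_[(u-K[0,2])/K[0,0]*z,(v-K[1,2])/K[1,1]*z,z]
    return (P-t)@R,u,v
def hsv(p): return cv2.cvtColor(p,cv2.COLOR_RGB2HSV)
def red(h): return ((h[...,0]<8)|(h[...,0]>172))&(h[...,1]>150)&(h[...,2]>60)
E
python3 - <<'E'
from h import *
p,d=eyes.capture("top"); h=hsv(p)
m=((abs(h[...,0].astype(int)-108)<12)&(h[...,1]>150)&(h[...,2]>60)).astype(np.uint8)
w=np.zeros_like(m); w[140:260,240:460]=1; m*=w
v,u=np.nonzero(m); P=on_plane("top",np.c_[u,v],[0,0,1],[0,0,.02])
(c,s,a)=cv2.minAreaRect(P[:,:2].astype(np.float32)); print("base",c,s,a)
C,uu,vv=cloud("top",d)
r=red(h); r[:200]=0; r[250:]=0; r[:,:315]=0; r[:,345:]=0
k=r[vv,uu]; G=C[k]; print("grip",k.sum(),G.mean(0),G.min(0),G.max(0)); print(cv2.fitLine(G[:,:2].astype(np.float32),2,0,.01,.01).ravel())
K,R,t=cam("top"); 
p2,d2=eyes.capture("scene"); h2=hsv(p2); r2=red(h2).astype(np.uint8); r2[:170]=0;r2[300:]=0;r2[:,:150]=0;r2[:,330:]=0
n,l,st,ce=cv2.connectedComponentsWithStats(r2); print(st,ce)
cv2.imwrite("pics/crop.png",cv2.resize(p2[170:390,160:340,::-1],None,fx=3.3,fy=2.7,interpolation=cv2.INTER_CUBIC)[:600])
# depth of cloud high in stand region
k=(C[:,2]>.03)&(abs(C[:,0]-c[0])<.06)&(abs(C[:,1]-c[1])<.3); 
for y0 in np.arange(-.28,.28,.02):
    q=C[k&(abs(C[:,1]-c[1]-y0)<.01)]; print(round(y0,2),len(q),np.round(np.percentile(q[:,2],[10,50,90]),4) if len(q) else '')
E
```

```text
base (0.7185309529304504, -0.09863035380840302) (0.4594188332557678, 0.24085600674152374) 81.75519561767578
grip 288 [ 0.56345008 -0.03622606  0.30189261] [ 0.5223248  -0.05056146 -0.00272307] [ 0.6079639  -0.02105282  0.31100423]
[ 0.9875802  -0.15711603  0.5634501  -0.03622606]
[[     0      0    640    480 306786]
 [   191    182      8      7     44]
 [   275    204     35     21    304]
 [   202    219     10     17     66]] [[319.56897642 239.53614246]
 [194.95454545 184.56818182]
 [292.45723684 213.84210526]
 [206.46969697 226.3030303 ]]
-0.28 0 
-0.26 0 
-0.24 9 [0.2513 0.2545 0.2555]
-0.22 72 [0.2467 0.252  0.2553]
-0.2 79 [0.2423 0.2467 0.2509]
-0.18 87 [0.1769 0.1834 0.2439]
-0.16 65 [0.1702 0.1737 0.1783]
-0.14 79 [0.1652 0.1693 0.1725]
-0.12 82 [0.161  0.1651 0.1697]
-0.1 90 [0.1558 0.1591 0.1639]
-0.08 166 [0.1513 0.157  0.3678]
-0.06 193 [0.1456 0.1535 0.3701]
-0.04 175 [0.142  0.3143 0.3708]
-0.02 347 [0.1458 0.2548 0.3577]
0.0 483 [0.1739 0.2583 0.3476]
0.02 394 [0.1554 0.2451 0.3544]
0.04 327 [0.1237 0.2579 0.3592]
0.06 318 [0.1173 0.2538 0.3613]
0.08 179 [0.1128 0.1219 0.25  ]
0.1 154 [0.1083 0.1522 0.1712]
0.12 147 [0.0981 0.1059 0.167 ]
0.14 128 [0.0927 0.098  0.1027]
0.16 134 [0.0888 0.0927 0.0987]
0.18 192 [0.0961 0.1312 0.149 ]
0.2 205 [0.1175 0.1433 0.1478]
0.22 177 [0.1328 0.1398 0.1521]
0.24 113 [0.0686 0.1331 0.1385]
0.26 2 [0.0667 0.0681 0.0694]
0.28 0
```

View pics/crop.png

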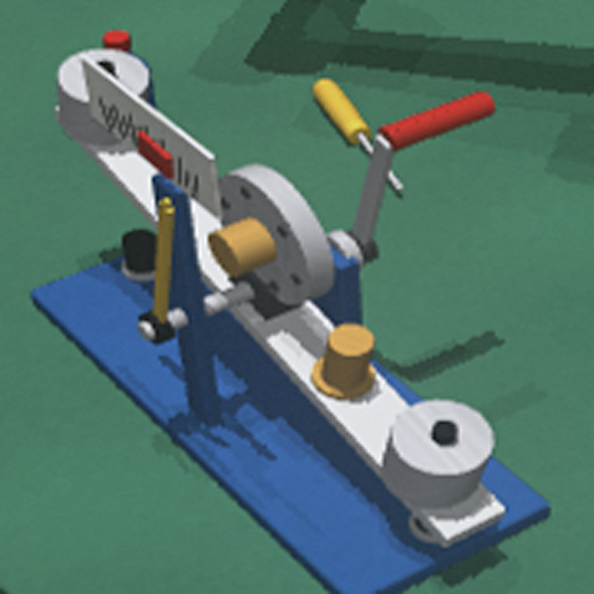

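The crop shows the red mark at scene pixel (206,226) and the pointer tip near (210,245), to the right (+y) of the mark, with the beam resting on its +y end. Depth is clean, so I can measure the beam angle from the tops of the two weights.

```bash
cat >> h.py <<'E'
import json,os
def frame():
    f=json.load(open('fr.json')); y=f['yaw']; return np.array([f['x'],f['y'],.15]),np.array([[np.cos(y),-np.sin(y),0],[np.sin(y),np.cos(y),0],[0,0,1]])
def theta(d,full=False):
    P0,S=frame(); C,_,_=cloud("top",d); s=(C-P0)@S
    s=s[(abs(s[:,0])<.032)&(abs(s[:,1])<.26)&(abs(s[:,1])>.14)&(s[:,2]>-.1)]
    best=None
    for th in np.arange(-.3,.31,.02):
        for _ in range(6):
            c,sn=np.cos(th),np.sin(th); y=s[:,1]*c+s[:,2]*sn; z=-s[:,1]*sn+s[:,2]*c
            k=(abs(z-.0475)<.006)&(abs(y)>.17)&(abs(y)<.24)
            if k.sum()<40 or (y[k]>0).sum()<15 or (y[k]<0).sum()<15: k=None;break
            A=np.polyfit(y[k],z[k],1); th=th+A[0]
        if k is not None and (best is None or k.sum()>best[1]): best=(th,k.sum(),A[1],(y[k]>0).sum(),z[k].std())
    return best if full else best[0]
E
python3 - <<'E'
from h import *
p,d=eyes.capture("top"); h=hsv(p); C,uu,vv=cloud("top",d)
m=((abs(h[...,0].astype(int)-108)<14)&(h[...,1]>120))[vv,uu]&(abs(C[:,2]-.02)<.006)&(abs(C[:,0]-.72)<.2)&(abs(C[:,1]+.09)<.3)
c,s,a=cv2.minAreaRect(C[m][:,:2].astype(np.float32)); print("base",c,s,a)
yaw=np.radians(a-90) if s[0]>s[1] else np.radians(a); print("yaw",yaw)
S=np.array([[np.cos(yaw),-np.sin(yaw)],[np.sin(yaw),np.cos(yaw)]])
r=red(h); r[:200]=0; r[250:]=0; r[:,:315]=0; r[:,345:]=0
G=C[r[vv,uu]]; G=G[G[:,2]>.28]; g=(G[:,:2]-c)@S; print("grip rel base",g.min(0),g.max(0),g.mean(0),G[:,2].max())
# weights: high points
for sg in (1,-1):
    q=(C[:,:2]-c)@S; z=C[:,2]-.15; k=(q[:,1]*sg>.165)&(abs(q[:,1])<.27)&(abs(q[:,0])<.07)&(z+.25*q[:,1]>.035)
    print(sg,k.sum(),q[k].min(0),q[k].max(0))
# flange / board
k=(C[:,2]>.34)&(abs(q[:,0])<.2)&(abs(q[:,1])<.15); print("board",q[k].min(0),q[k].max(0),np.median(q[k],0), C[k,2].max())
np.save('base.npy',[*c,yaw])
E
```

```text
base (0.6852401494979858, -0.09481266140937805) (0.4583337604999542, 0.17088280618190765) 81.66979217529297
yaw -0.14538955391653233
grip rel base [-0.17014907  0.02959396] [-0.08605352  0.05035893] [-0.12898997  0.04025748] 0.3130105407604506
1 470 [-0.03888188  0.1756179 ] [0.02788132 0.23990246]
-1 611 [-0.03938105 -0.24517308] [ 0.02882428 -0.18049208]
board [ 0.06237821 -0.07947492] [0.06951332 0.07939691] [ 0.06471972 -0.00121171] 0.3799020390167419
```

```bash
sed -i 's/abs(s\[:,0\])<.032/abs(s[:,0]-.024)<.032/' h.py
python3 - <<'E'
from h import *
x,y,yaw=np.load('base.npy'); json.dump(dict(x=x-.029*np.cos(yaw),y=y-.029*np.sin(yaw),yaw=yaw),open('fr.json','w'))
P0,S=frame(); print("pivot",P0)
for i in range(2):
    p,d=eyes.capture("top"); print(theta(d,True))
for nm,uv,xs,r in(("mark",(206.47,226.3),.103,.187),("tip",(160+168/3.3,170+200/2.7),.112,.172)):
    q=(on_plane("scene",[uv],S[:,0],P0+S[:,0]*xs)-P0)@S; print(nm,q, np.hypot(*q[0,1:]),np.arctan2(-q[0,1],q[0,2]))
g=P0+S@[-.098,.150*np.sin(.262),.150*np.cos(.262)]; st=arm.sense(); print("grip",g)
R=cv2.Rodrigues(np.zeros(3))[0]
from scipy.spatial.transform import Rotation as Ro
T=Ro.from_quat(st['tool_rot']).as_matrix(); print(T.round(3),st['tcp_pos'])
print("tool yaw of y axis vs stand y deg",np.degrees(np.arctan2(*(S.T@T[:,1])[[0,1]])), "delta tool", T.T@(g+[0,0,.08]-st['tcp_pos']))
print(st['q'],st['t'])
E
```

```text
pivot [ 0.65654611 -0.0906112   0.15      ]
(np.float64(-0.24872380727850174), np.int64(614), np.float64(0.04467566618766247), np.int64(314), np.float64(0.002200133089889466))
(np.float64(-0.2506927067014558), np.int64(590), np.float64(0.04470030362193196), np.int64(310), np.float64(0.0023940754935497226))
mark [[0.103      0.02132819 0.19417025]] 0.195338114167456 -0.10940410992544615
tip [[0.112      0.04992662 0.17055135]] 0.17770883176546068 -0.2847798528004721
grip [ 0.56520884 -0.03797115  0.29488108]
[[-0.959 -0.282 -0.   ]
 [-0.282  0.959  0.   ]
 [ 0.     0.001 -1.   ]] [ 0.1761761  -0.59950418  0.25305887]
tool yaw of y axis vs stand y deg -24.70002853648141 delta tool [-0.53152126  0.42918812 -0.12161078]
[-1.02641472e+00  3.84888718e-01  7.59334465e-03 -1.27599084e-04
 -1.19399374e+00 -2.58627352e-01] 0.35
```

apply_moves:
  moves:
    - [0,0,-0.035,0,0,6.2]
    - [0,0,-0.035,0,0,6.2]
    - [0,0,-0.035,0,0,6.2]
    - [0,0,-0.03,0,0,6.1]
    - [-0.018,0.036,0,0,0,0]
    - [-0.018,0.036,0,0,0,0]
    - [-0.018,0.036,0,0,0,0]
    - [-0.018,0.036,0,0,0,0]
    - [-0.018,0.036,0,0,0,0]
    - [-0.018,0.036,0,0,0,0]
    - [-0.018,0.036,0,0,0,0]
    - [-0.018,0.036,0,0,0,0]
  fingers: 0
  newtons: 40

```text
t: 1.35
tcp_pos: [0.369, -0.3363, 0.3929]
tool_rot: [0.092, 0.996, 0.002, 0.0]
wrist_force: [0.5, -0.3, -1.0]
finger_gap: 0.0853
```

```bash
cat >> h.py <<'E'
from scipy.spatial.transform import Rotation as Ro
def tool(st): return Ro.from_quat(st['tool_rot']).as_matrix()
def report(a=-.262,up=0.):
    P0,S=frame(); st=arm.sense(); T=tool(st); g=P0+S@[-.098,-.15*np.sin(a),.15*np.cos(a)]+[0,0,.003+up]
    D=np.c_[-S[:,0],S[:,1],-S[:,2]]
    print("t",st['t'],"tcp",st['tcp_pos'].round(4),"delta tool mm",(1e3*T.T@(g-st['tcp_pos'])).round(1),"rot deg",np.degrees(Ro.from_matrix(T.T@D).as_rotvec()).round(2),"F",st['wrist_force'].round(2),"gap",round(st['finger_gap'],4),"q",st['q'].round(2))
E
python3 -c "
from h import *
report(up=.07)"
```

```text
t 1.35 tcp [ 0.369  -0.3363  0.3929] delta tool mm [-138.3  329.1   26.5] rot deg [ 0.26 -0.02 -2.23] F [ 0.48 -0.3  -1.03] gap 0.0853 q [-0.42  0.1  -0.03 -0.   -1.45 -1.34]
```

apply_moves:
  moves:
    - [-0.0155,0.0365,0.002,0,0,-1]
    - [-0.0155,0.0365,0.002,0,0,-1.2]
    - [-0.0155,0.0365,0.002,0,0,0]
    - [-0.0155,0.0365,0.002,0,0,0]
    - [-0.0155,0.0365,0.002,0,0,0]
    - [-0.0155,0.0365,0.002,0,0,0]
    - [-0.0155,0.0365,0.002,0,0,0]
    - [-0.0155,0.0365,0.002,0,0,0]
    - [-0.01,0.03,0.002,0,0,0]
    - [0,0,0,0,0,0]
    - [0,0,0,0,0,0]

```text
t: 2.27
tcp_pos: [0.5577, -0.0137, 0.3772]
tool_rot: [0.067, 0.998, 0.002, 0.003]
wrist_force: [0.4, -0.9, -0.0]
finger_gap: 0.0857
```

Run:
```python
from h import *
report(up=.07)
p,d=eyes.capture("wrist"); cv2.imwrite("pics/w1.png",p[:,:,::-1])
h=hsv(p); C,u,v=cloud("wrist",d); P0,S=frame(); k=red(h)[v,u]&(C[:,2]>.28)&(C[:,2]<.33); s=(C[k]-P0)@S
print(k.sum(),s.min(0),s.max(0),np.median(s,0))
p,d=eyes.capture("top"); print(theta(d,True)); cv2.imwrite("pics/top1.png",p[80:300,200:500,::-1])
```

```text
t 2.2667 tcp [ 0.5577 -0.0137  0.3772] delta tool mm [-10.6 -23.1   9.3] rot deg [0.3 0.3 0.7] F [ 0.38 -0.87 -0.01] gap 0.0857 q [ 0.26  0.21  0.06 -0.   -1.42 -1.97]
4392 [-0.1407541   0.03035335  0.13731235] [-0.0557891   0.05154168  0.15744299] [-0.10331264  0.0417729   0.15404225]
(np.float64(-0.24988007656445255), np.int64(487), np.float64(0.044832954773669394), np.int64(192), np.float64(0.0024169425570762203))
```

View pics/w1.png

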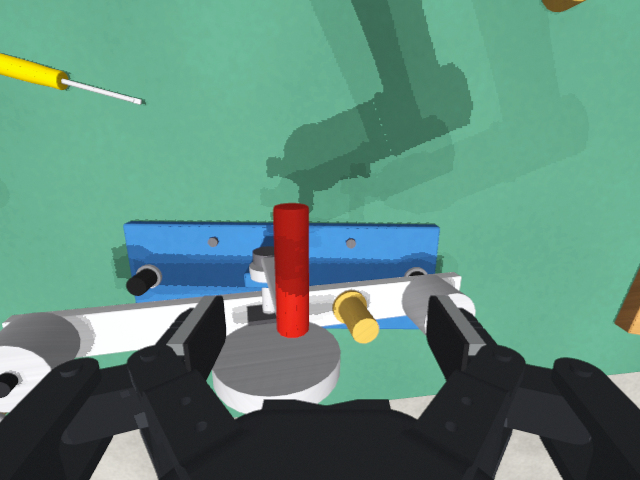

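View pics/top1.png

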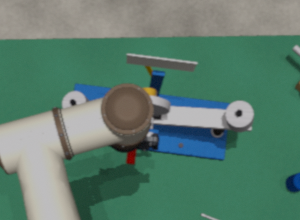

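The wrist view shows the red grip (291,270) nearly centred between the open fingers. The top crop shows both weights still visible past the arm.

apply_moves:
  moves:
    - [-0.006,-0.011,0,0.3,0.3,0.7]
    - [-0.005,-0.01,0.005,0,0,0]
    - [0,0,0.016,0,0,0]
    - [0,0,0.02,0,0,0]
    - [0,0,0.02,0,0,0]
    - [0,0,0.016,0,0,0]
    - [0,0,0,0,0,0]
    - [0,0,0,0,0,0]

```text
t: 3.03
tcp_pos: [0.5639, -0.0532, 0.3002]
tool_rot: [0.082, 0.997, -0.0, 0.003]
wrist_force: [-0.5, -0.1, 0.5]
finger_gap: 0.0852
```

Run:
```python
from h import *
report(a=-.276)
```

```text
t 3.0333 tcp [ 0.5639 -0.0532  0.3002] delta tool mm [ 1.3 17.2  2.8] rot deg [ 0.01  0.36 -1.11] F [-0.54 -0.07  0.48] gap 0.0852 q [ 0.19  0.25 -0.07  0.   -1.25 -1.93]
```

apply_moves:
  moves:
    - [0,0.008,0.001,0,0,-0.5]
    - [0,0.006,0.001,0,0,-0.5]
    - [0,0,0,0,0,0]
    - [0,0,0,0,0,0]

```text
t: 3.37
tcp_pos: [0.5676, -0.0407, 0.3016]
tool_rot: [0.074, 0.997, 0.0, 0.006]
wrist_force: [-0.6, -0.1, 0.1]
finger_gap: 0.0854
```

Run:
```python
from h import *
report(a=-.276)
```

```text
t 3.3667 tcp [ 0.5676 -0.0407  0.3016] delta tool mm [2.8 4.3 4.2] rot deg [ 0.06  0.69 -0.19] F [-0.6  -0.07  0.14] gap 0.0854 q [ 0.21  0.25 -0.06  0.   -1.24 -1.94]
```

apply_moves:
  moves:
    - [0.001,0.004,0.004,0,0.3,0]
    - [0,0,0,0,0,0]
    - [0,0,0,0,0,0]

```text
t: 3.62
tcp_pos: [0.5679, -0.0353, 0.299]
tool_rot: [0.074, 0.997, 0.001, 0.005]
wrist_force: [0.6, 0.7, 0.1]
finger_gap: 0.0853
```

apply_moves:
  moves:
    - [0,0,0,0,0,0]
    - [0,0,0,0,0,0]
    - [0,0,0,0,0,0]
    - [0,0,0,0,0,0]
    - [0,0,0,0,0,0]
    - [0,0,0,0,0,0]
    - [0,0,0,0,0,0]
    - [0,0,0,0,0,0]
  fingers: 255
  newtons: 40

```text
t: 4.28
tcp_pos: [0.5679, -0.0351, 0.2993]
tool_rot: [0.073, 0.997, 0.001, 0.005]
wrist_force: [-0.9, -1.0, 0.7]
finger_gap: 0.0207
```

Run:
```python
from h import *
report(a=-.276)
p,d=eyes.capture("top"); print(theta(d,True)); 
p,d=eyes.capture("wrist"); cv2.imwrite("pics/w2.png",p[:,:,::-1])
report(a=-.276)
```

```text
t 4.2833 tcp [ 0.5679 -0.0351  0.2993] delta tool mm [ 2.3 -1.2  1.9] rot deg [ 0.13  0.57 -0.08] F [-0.93 -0.97  0.71] gap 0.0207 q [ 0.22  0.26 -0.06  0.   -1.24 -1.94]
(np.float64(-0.2492974057238375), np.int64(566), np.float64(0.04465059581211355), np.int64(281), np.float64(0.002325680972426996))
t 4.3833 tcp [ 0.5679 -0.0351  0.2993] delta tool mm [ 2.2 -1.2  1.9] rot deg [ 0.13  0.57 -0.08] F [ 0.06  0.63 -0.2 ] gap 0.021 q [ 0.22  0.26 -0.06  0.   -1.24 -1.94]
```

View pics/w2.png

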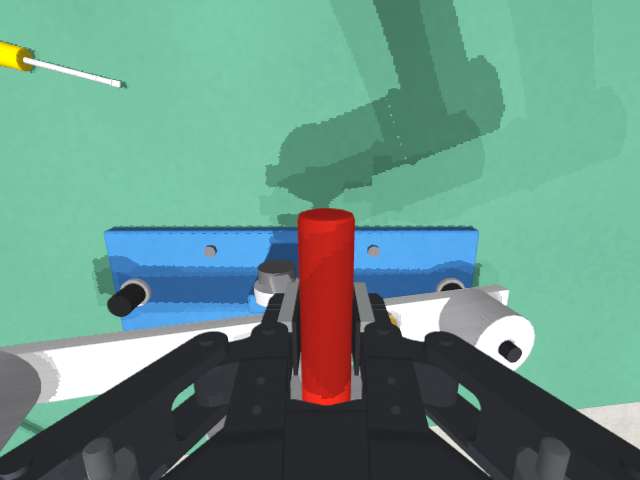

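The wrist view shows the pads holding the red grip squarely, at (326,300). Next I ramp the crank up to lift-off in small steps and log the beam angle.

```bash
cat >> h.py <<'E'
def crank(st):
    P0,S=frame(); g=(st['tcp_pos']+.003*tool(st)[:,2]-P0)@S; return np.arctan2(-g[1],g[2]),g
def obs(n=1,tgt=None,rows=3):
    for i in range(n):
        st=arm.sense(); a,g=crank(st); p,d=eyes.capture("top"); th=theta(d,True)
        th=th if th else (np.nan,0)
        open('log.txt','a').write(f"{st['t']} {a} {th[0]}\n")
        print(f"t {st['t']:.3f} a {a:.4f} th {th[0]:.4f} n {th[1]} r {np.hypot(g[1],g[2]):.4f} x {g[0]:.4f} F {st['wrist_force'].round(1)} gap {st['finger_gap']:.4f}")
    if tgt is not None: rowsfor(np.linspace(crank(arm.sense())[0],tgt,rows+1)[1:])
def rowsfor(seq):
    """seq: list of room crank angles per row -> printed rows"""
    P0,S=frame(); st=arm.sense(); T=tool(st); cur=crank(st)[1]; out=[]
    for a in seq:
        g=np.array([-.098,-.15*np.sin(a),.15*np.cos(a)]); g[0]=cur[0]; dl=T.T@S@(g-cur); out.append([0,round(dl[1],4),round(dl[2],4),0,0,0]); cur=g
    print(json.dumps(out))
E
python3 - <<'E'
from h import *
obs(1,-.13,5)
E
```

```text
t 4.383 a -0.2802 th -0.2504 n 581 r 0.1522 x -0.0957 F [ 0.1  0.6 -0.2] gap 0.0210
[[0, -0.005, 0.001, 0, 0, 0], [0, -0.0044, -0.0011, 0, 0, 0], [0, -0.0044, -0.0009, 0, 0, 0], [0, -0.0044, -0.0008, 0, 0, 0], [0, -0.0045, -0.0007, 0, 0, 0]]
```

apply_moves:
  moves:
    - [0,-0.005,0,0,0,0]
    - [0,-0.0045,-0.001,0,0,0]
    - [0,-0.0045,-0.001,0,0,0]
    - [0,-0.0045,-0.001,0,0,0]
    - [0,-0.0045,-0.001,0,0,0]
    - [0,0,0,0,0,0]

```text
t: 4.93
tcp_pos: [0.5651, -0.0543, 0.3046]
tool_rot: [0.072, 0.997, 0.006, 0.007]
wrist_force: [0.2, 3.1, 1.1]
finger_gap: 0.0204
```

Run:
```python
from h import *
obs(2,-.09,3)
```

```text
t 4.933 a -0.1488 th -0.2505 n 583 r 0.1533 x -0.0957 F [0.2 3.1 1.1] gap 0.0204
t 4.983 a -0.1496 th -0.2501 n 566 r 0.1532 x -0.0957 F [-1.5  2.5  1.2] gap 0.0207
[[0, -0.0035, 0.0028, 0, 0, 0], [0, -0.003, -0.0004, 0, 0, 0], [0, -0.003, -0.0003, 0, 0, 0]]
```

```bash
sed -i 's/-.15\*np.sin(a),.15\*np.cos(a)\]); g\[0\]/-.1525*np.sin(a),.1525*np.cos(a)]); g[0]/' h.py; grep -c 1525 h.py
```

```text
1
```

apply_moves:
  moves:
    - [0,-0.0035,0,0,0,0]
    - [0,-0.003,0,0,0,0]
    - [0,-0.003,0,0,0,0]

```text
t: 5.28
tcp_pos: [0.564, -0.0622, 0.306]
tool_rot: [0.072, 0.997, 0.007, 0.008]
wrist_force: [-1.4, 6.3, 2.1]
finger_gap: 0.0207
```

```bash
python3 -c "
from h import *
obs(1)"
```

```text
t 5.283 a -0.0964 th -0.2487 n 592 r 0.1537 x -0.0957 F [-1.4  6.3  2.1] gap 0.0207
```

apply_moves:
  moves:
    - [0,-0.003,0,0,0,0]
    - [0,-0.003,0,0,0,0]
    - [0,-0.002,0,0,0,0]

```text
t: 5.58
tcp_pos: [0.563, -0.0687, 0.3069]
tool_rot: [0.071, 0.997, 0.009, 0.009]
wrist_force: [-0.6, 6.9, 0.8]
finger_gap: 0.0211
```

```bash
python3 -c "
from h import *
obs(1,-.02,3)"
```

```text
t 5.583 a -0.0530 th -0.2494 n 573 r 0.1541 x -0.0957 F [-0.6  6.9  0.8] gap 0.0211
[[0, -0.0018, 0.0015, 0, 0, 0], [0, -0.0016, -0.0001, 0, 0, 0], [0, -0.0016, -0.0001, 0, 0, 0]]
```

Run:
```python
s=open('h.py').read()
s=s.replace("    print(json.dumps(out))","    D=np.c_[-S[:,0],S[:,1],-S[:,2]]; print(json.dumps(out).replace(', 0, 0, 0]',']'),'rot',np.degrees(Ro.from_matrix(T.T@D).as_rotvec()).round(1))")
open('h.py','w').write(s)
```

apply_moves:
  moves:
    - [0,-0.0025,0.001,0,0,0]
    - [0,-0.0025,0,0,0,0]
    - [0,-0.002,0,0,0,0]
  newtons: 20

```text
t: 5.88
tcp_pos: [0.5623, -0.0742, 0.307]
tool_rot: [0.071, 0.997, 0.011, 0.01]
wrist_force: [-0.8, 4.0, -0.3]
finger_gap: 0.0206
```

```bash
python3 -c "
from h import *
obs(2,.02,3)"
```

```text
t 5.883 a -0.0170 th -0.2493 n 613 r 0.1540 x -0.0956 F [-0.8  4.  -0.3] gap 0.0206
t 5.933 a -0.0149 th -0.2496 n 585 r 0.1540 x -0.0956 F [-0.9  4.4  2.8] gap 0.0208
[[0, -0.0018, 0.0014], [0, -0.0018, -0.0], [0, -0.0018, -0.0]] rot [1.3 1.  0.2]
```

apply_moves:
  moves:
    - [0,-0.002,0.001,0.4,0.3,0]
    - [0,-0.002,0,0.4,0.3,0]
    - [0,-0.002,0,0.4,0.3,0]

```text
t: 6.23
tcp_pos: [0.5617, -0.0793, 0.3069]
tool_rot: [0.071, 0.997, 0.001, 0.002]
wrist_force: [-0.5, 5.7, 3.0]
finger_gap: 0.0207
```

```bash
python3 -c "
from h import *
obs(2,.05,3)"
```

```text
t 6.233 a 0.0163 th -0.2500 n 566 r 0.1539 x -0.0955 F [-0.5  5.7  3. ] gap 0.0207
t 6.283 a 0.0168 th -0.2463 n 568 r 0.1539 x -0.0954 F [-0.8  6.   2.7] gap 0.0207
[[0, -0.0017, 0.0014], [0, -0.0017, 0.0001], [0, -0.0017, 0.0001]] rot [0.2 0.2 0.2]
```

apply_moves:
  moves:
    - [0,-0.001,0.001,0.2,0.2,0]
    - [0,0,0,0,0,0]

```text
t: 6.5
tcp_pos: [0.5617, -0.0797, 0.3067]
tool_rot: [0.071, 0.997, -0.0, 0.001]
wrist_force: [0.6, 2.6, -2.4]
finger_gap: 0.0206
```

```bash
python3 -c "
from h import *
obs(2,.05,3)"
```

```text
t 6.500 a 0.0194 th -0.2491 n 596 r 0.1537 x -0.0954 F [ 0.6  2.6 -2.4] gap 0.0206
t 6.550 a 0.0200 th -0.2530 n 578 r 0.1536 x -0.0954 F [-0.6  3.9  0.8] gap 0.0209
[[0, -0.0015, 0.0012], [0, -0.0015, 0.0001], [0, -0.0015, 0.0001]] rot [-0.   0.1  0.2]
```

Not lifted yet; carry on.

apply_moves:
  moves:
    - [0,-0.002,0.001,0,0,0]
    - [0,-0.0015,0,0.2,0,0]
    - [0,-0.0015,0,0.2,0,0]
    - [0,0,0,0,0,0]

```text
t: 6.93
tcp_pos: [0.5611, -0.084, 0.3066]
tool_rot: [0.071, 0.997, -0.003, 0.001]
wrist_force: [-0.2, 4.6, 1.2]
finger_gap: 0.0209
```

```bash
python3 -c "
from h import *
obs(2,.085,3)"
```

```text
t 6.933 a 0.0476 th -0.2468 n 596 r 0.1538 x -0.0954 F [-0.2  4.6  1.2] gap 0.0209
t 6.983 a 0.0472 th -0.2499 n 591 r 0.1538 x -0.0954 F [-0.9  5.   1.8] gap 0.0209
[[0, -0.0018, 0.0014], [0, -0.0019, 0.0001], [0, -0.0019, 0.0002]] rot [-0.3  0.2  0.2]
```

apply_moves:
  moves:
    - [0,-0.002,0.001,0,0,0]
    - [0,-0.002,0,0,0,0]
    - [0,-0.001,0,0,0,0]
    - [0,0,0,0,0,0]

```text
t: 7.37
tcp_pos: [0.5606, -0.0874, 0.3067]
tool_rot: [0.07, 0.998, -0.001, 0.002]
wrist_force: [-1.2, 5.0, 1.7]
finger_gap: 0.0203
```

```bash
python3 -c "
from h import *
obs(2,.115,3)"
```

```text
t 7.367 a 0.0695 th -0.2475 n 584 r 0.1540 x -0.0954 F [-1.2  5.   1.7] gap 0.0203
t 7.417 a 0.0691 th -0.2508 n 594 r 0.1540 x -0.0954 F [-0.6  6.6  1.4] gap 0.0209
[[0, -0.0022, 0.0017], [0, -0.0023, 0.0002], [0, -0.0023, 0.0003]] rot [-0.1  0.3  0.3]
```

apply_moves:
  moves:
    - [0,-0.002,0.001,0,0,0]
    - [0,-0.002,0,0,0.3,0]
    - [0,-0.002,0,0,0,0]
    - [0,0,0,0,0,0]

```text
t: 7.8
tcp_pos: [0.56, -0.0915, 0.3065]
tool_rot: [0.07, 0.998, 0.002, 0.001]
wrist_force: [-1.2, 5.2, 2.5]
finger_gap: 0.0208
```

```bash
python3 -c "
from h import *
obs(2,.14,3)"
```

```text
t 7.800 a 0.0963 th -0.2476 n 581 r 0.1542 x -0.0954 F [-1.2  5.2  2.5] gap 0.0208
t 7.850 a 0.0957 th -0.2500 n 564 r 0.1542 x -0.0954 F [0.  5.9 1.6] gap 0.0207
[[0, -0.0021, 0.0019], [0, -0.0022, 0.0003], [0, -0.0022, 0.0003]] rot [0.2 0.1 0.3]
```

apply_moves:
  moves:
    - [0,-0.002,0.001,0,0,0]
    - [0,-0.002,0,0,0,0]
    - [0,-0.002,0,0,0,0]
    - [0,0,0,0,0,0]

```text
t: 8.23
tcp_pos: [0.5595, -0.0952, 0.3063]
tool_rot: [0.07, 0.998, 0.005, 0.002]
wrist_force: [-0.6, 5.7, 2.8]
finger_gap: 0.0206
```

```bash
python3 -c "
from h import *
obs(2,.16,3)"
```

```text
t 8.233 a 0.1204 th -0.2468 n 577 r 0.1544 x -0.0954 F [-0.6  5.7  2.8] gap 0.0206
t 8.283 a 0.1198 th -0.2521 n 569 r 0.1544 x -0.0954 F [-0.1  6.1  2.7] gap 0.0205
[[0, -0.0018, 0.0021], [0, -0.002, 0.0003], [0, -0.002, 0.0003]] rot [0.5 0.2 0.3]
```

apply_moves:
  moves:
    - [0,-0.002,0.002,0.2,0,0]
    - [0,-0.002,0,0,0,0]
    - [0,-0.002,0,0.2,0.2,0]
    - [0,0,0,0,0,0]

```text
t: 8.67
tcp_pos: [0.5589, -0.0997, 0.3055]
tool_rot: [0.07, 0.998, 0.003, 0.001]
wrist_force: [-0.8, 5.4, 2.4]
finger_gap: 0.0207
```

```bash
python3 -c "
from h import *
obs(2,.18,3)"
```

```text
t 8.667 a 0.1503 th -0.2468 n 565 r 0.1542 x -0.0953 F [-0.8  5.4  2.4] gap 0.0207
t 8.717 a 0.1503 th -0.2482 n 560 r 0.1543 x -0.0953 F [-0.1  5.9  1.8] gap 0.0208
[[0, -0.0012, 0.002], [0, -0.0015, 0.0002], [0, -0.0015, 0.0003]] rot [0.3 0.1 0.3]
```

```bash
cat > ctl.py <<'E'
from h import *
from scipy.optimize import least_squares
DT=.01; STOP=-.2495
def step(th,w,a,p):
    tau,I,G=p; w+=DT*(G*np.sin(th)+(a-th)+tau-.08*w)/I; th+=DT*w
    if th<STOP: th,w=STOP,max(w,0.)
    return th,w
def sim(L,p,th0=STOP,w0=0.):
    t=np.arange(L[0,0],L[-1,0]+DT/2,DT); a=np.interp(t,L[:,0],L[:,1]); th,w=th0,w0; o=[]
    for x in a: o.append((th,w)); th,w=step(th,w,x,p)
    o=np.array(o); return np.interp(L[:,0],t,o[:,0]),o[-1]
NOM=np.array([0,.21,1.48]); SG=np.array([.15,.015,.11])
def fit(t0=4.9):
    L=np.loadtxt('log.txt'); L=L[L[:,0]>t0]; ok=~np.isnan(L[:,2])
    f=lambda p:np.r_[(sim(L,p)[0]-L[:,2])[ok]/.0025*np.exp((L[ok,0]-L[-1,0])/8),(p-NOM)/SG]
    best=min((least_squares(f,[x,.21,1.48],x_scale=SG,loss='soft_l1',diff_step=1e-3) for x in (-.2,-.08,-.02,.05)),key=lambda r:r.cost)
    m,e=sim(L,best.x); print("p",best.x.round(4),"cost",round(best.cost,1),"resid",(m-L[:,2])[-6:].round(4),"now th,w",e.round(4)); return best.x,e
def plan(p,e,ref,n,prev=2,amax=.06):
    """row targets a so that theta tracks ref(t) (t from now, s); horizon n+12 rows; least squares"""
    a0=crank(arm.sense())[0]; N=n+10; T=1/12
    def roll(A):
        th,w=e; o=[]; kn=np.r_[a0,a0+np.cumsum(A)]
        for x in np.arange(0,N*T,DT): th,w=step(th,w,np.interp(x-.04,np.arange(N+1)*T,kn),p); o.append((th,w))
        return np.array(o)
    tt=np.arange(0,N*T,DT)+DT; R=ref(tt)
    f=lambda A:np.r_[(roll(A)[::4,0]-R[::4])/.01,A/.03,(roll(A)[-1,1])/.01]
    A=least_squares(f,np.zeros(N),bounds=(-amax,amax),diff_step=1e-3).x
    o=roll(A); print("pred th",o[::8,0].round(3)[:15],"w at",round(n*T,2),o[int(n*T/DT)-1,1].round(3)); s=a0+np.cumsum(A)[:n]; print("a",a0.round(3),s.round(3)); rowsfor(s)
E
python3 -c "
from ctl import *
fit()"
```

```text
p [-0.0114  0.21    1.4815] cost 2.8 resid [-0.0019  0.0005 -0.0027  0.0026 -0.0013  0.0009] now th,w [-0.2473  0.0194]
```

apply_moves:
  moves:
    - [0,-0.001,0.002,0.2,0,0]
    - [0,-0.001,0,0,0,0]

```text
t: 8.93
tcp_pos: [0.5587, -0.1013, 0.3053]
tool_rot: [0.07, 0.998, 0.001, 0.002]
wrist_force: [0.7, 7.5, -2.7]
finger_gap: 0.0205
```

```bash
python3 -c "
from ctl import *
obs(2,.18,3); fit()"
```

```text
t 8.933 a 0.1612 th -0.2495 n 583 r 0.1543 x -0.0953 F [ 0.7  7.5 -2.7] gap 0.0205
t 8.983 a 0.1612 th -0.2498 n 574 r 0.1543 x -0.0953 F [-1.4  6.4  2.8] gap 0.0203
[[0, -0.0007, 0.0019], [0, -0.0009, 0.0002], [0, -0.0009, 0.0002]] rot [0.2 0.2 0.3]
p [-0.041  0.21   1.485] cost 3.1 resid [-0.0027  0.0026 -0.0027 -0.0013 -0.      0.0004] now th,w [-0.2495  0.0011]
```

apply_moves:
  moves:
    - [0,-0.002,0.002,0.2,0.2,0.3]
    - [0,-0.0015,0,0,0,0]
    - [0,-0.0015,0.001,0,0,0]
    - [0,0,0,0,0,0]

```text
t: 9.37
tcp_pos: [0.5582, -0.1046, 0.3044]
tool_rot: [0.072, 0.997, 0.001, 0.002]
wrist_force: [0.6, 6.8, 0.4]
finger_gap: 0.0206
```

```bash
python3 -c "
from ctl import *
obs(2,.21,3); fit()"
```

```text
t 9.367 a 0.1833 th -0.2493 n 565 r 0.1540 x -0.0952 F [0.6 6.8 0.4] gap 0.0206
t 9.417 a 0.1829 th -0.2505 n 572 r 0.1539 x -0.0952 F [-0.2  6.3  2.9] gap 0.0208
[[0, -0.0011, 0.0017], [0, -0.0014, 0.0003], [0, -0.0014, 0.0003]] rot [0.2 0.2 0.1]
p [-0.063   0.21    1.4877] cost 2.9 resid [-0.0027 -0.0013 -0.      0.0003 -0.0002  0.0011] now th,w [-0.2495  0.0007]
```

apply_moves:
  moves:
    - [0,-0.002,0.002,0.2,0.2,0]
    - [0,-0.0015,0,0,0,0]
    - [0,-0.0015,0.001,0,0,0]
    - [0,0,0,0,0,0]

```text
t: 9.8
tcp_pos: [0.5577, -0.108, 0.3034]
tool_rot: [0.071, 0.997, 0.001, 0.001]
wrist_force: [-0.2, 6.2, 1.2]
finger_gap: 0.021
```

```bash
python3 -c "
from ctl import *
obs(2,.24,3); fit()"
```

```text
t 9.800 a 0.2065 th -0.2478 n 571 r 0.1537 x -0.0952 F [-0.2  6.2  1.2] gap 0.0210
t 9.850 a 0.2062 th -0.2487 n 556 r 0.1536 x -0.0952 F [-0.7  6.3  2.2] gap 0.0208
[[0, -0.0015, 0.0015], [0, -0.0017, 0.0004], [0, -0.0017, 0.0004]] rot [0.2 0.1 0.2]
p [-0.0723  0.21    1.4887] cost 2.8 resid [-0.      0.0003 -0.0002  0.001  -0.0008  0.0006] now th,w [-0.248   0.0134]
```

apply_moves:
  moves:
    - [0,-0.0015,0.002,0.2,0.2,0]
    - [0,-0.0015,0,0,0,0]
    - [0,0,0,0,0,0]

```text
t: 10.15
tcp_pos: [0.5574, -0.1102, 0.3026]
tool_rot: [0.071, 0.997, 0.0, 0.0]
wrist_force: [0.1, 5.1, 2.0]
finger_gap: 0.0209
```

```bash
python3 -c "
from ctl import *
obs(2,.25,3); fit()"
```

```text
t 10.150 a 0.2219 th -0.2521 n 530 r 0.1533 x -0.0952 F [0.1 5.1 2. ] gap 0.0209
t 10.200 a 0.2216 th -0.2487 n 563 r 0.1534 x -0.0952 F [-0.6  4.6  1.9] gap 0.0206
[[0, -0.0012, 0.0011], [0, -0.0014, 0.0003], [0, -0.0014, 0.0003]] rot [0.  0.  0.2]
p [-0.0971  0.21    1.4908] cost 3.3 resid [-0.0002  0.001  -0.0017 -0.0008  0.0026 -0.0006] now th,w [-0.2493  0.003 ]
```

apply_moves:
  moves:
    - [0,-0.002,0.001,0,0,0]
    - [0,-0.002,0,0,0,0]
    - [0,-0.001,0.001,0,0,0]
    - [0,0,0,0,0,0]

```text
t: 10.58
tcp_pos: [0.5569, -0.1138, 0.3019]
tool_rot: [0.071, 0.998, 0.002, 0.001]
wrist_force: [0.6, 6.2, 0.6]
finger_gap: 0.0205
```

```bash
python3 -c "
from ctl import *
obs(2,.28,3); fit()"
```

```text
t 10.583 a 0.2459 th -0.2508 n 588 r 0.1536 x -0.0952 F [0.6 6.2 0.6] gap 0.0205
t 10.633 a 0.2454 th -0.2494 n 582 r 0.1535 x -0.0952 F [-0.6  5.8  2.6] gap 0.0206
[[0, -0.0015, 0.0014], [0, -0.0017, 0.0005], [0, -0.0017, 0.0005]] rot [0.2 0.1 0.2]
p [-0.1211  0.21    1.4926] cost 3.2 resid [-0.0017 -0.0008  0.0026 -0.0008  0.0013  0.    ] now th,w [-0.2494  0.0024]
```

apply_moves:
  moves:
    - [0,-0.002,0.001,0.2,0,0.2]
    - [0,-0.002,0.001,0,0,0]
    - [0,-0.001,0.001,0,0,0]
    - [0,0,0,0,0,0]

```text
t: 11.02
tcp_pos: [0.5564, -0.1171, 0.3012]
tool_rot: [0.072, 0.997, 0.001, 0.002]
wrist_force: [-0.1, 6.8, 0.4]
finger_gap: 0.0208
```

```bash
python3 -c "
from ctl import *
obs(2,.30,3); fit()"
```

```text
t 11.017 a 0.2684 th -0.2438 n 562 r 0.1537 x -0.0953 F [-0.1  6.8  0.4] gap 0.0208
t 11.067 a 0.2679 th -0.2460 n 575 r 0.1537 x -0.0953 F [-0.6  6.3  1.7] gap 0.0207
[[0, -0.0013, 0.0016], [0, -0.0016, 0.0005], [0, -0.0016, 0.0005]] rot [0.2 0.3 0.1]
p [-0.1241  0.2101  1.4927] cost 3.4 resid [ 0.0026 -0.0008  0.0013 -0.0001 -0.002   0.0015] now th,w [-0.2444  0.0303]
```

apply_moves:
  moves:
    - [0,0,0.001,0.2,0.2,0]
    - [0,0,0,0,0,0]

```text
t: 11.28
tcp_pos: [0.5565, -0.1165, 0.3014]
tool_rot: [0.071, 0.997, 0.0, 0.001]
wrist_force: [0.2, 6.2, -0.1]
finger_gap: 0.0205
```

```bash
cat >> ctl.py <<'E'
def smooth(t0,T,a,b):
    """quintic move a->b over T starting at absolute time t0; returns ref(time from now)"""
    def r(t):
        s=np.clip((arm.sense()['t']+t-t0)/T,0,1); return a+(b-a)*(10*s**3-15*s**4+6*s**5)
    return r
E
python3 -c "
from ctl import *
obs(2); p,e=fit(); plan(p,e,smooth(11.3,3,-.2495,-.08),4)"
```

```text
t 11.283 a 0.2640 th -0.2318 n 576 r 0.1537 x -0.0952 F [ 0.2  6.2 -0.1] gap 0.0205
t 11.333 a 0.2639 th -0.2237 n 571 r 0.1537 x -0.0953 F [-1.2  6.3  2.7] gap 0.0208
p [-0.1198  0.2089  1.4975] cost 4.3 resid [ 0.0013  0.     -0.0001  0.0039  0.0014 -0.0031] now th,w [-0.2268  0.0741]
pred th [-0.226 -0.22  -0.213 -0.209 -0.207 -0.209 -0.213 -0.217 -0.22  -0.221
 -0.219 -0.215 -0.211 -0.207 -0.205] w at 0.33 -0.004
a 0.264 [0.204 0.144 0.091 0.131]
[[0, 0.0092, -0.001], [0, 0.009, -0.0016], [0, 0.008, -0.0009], [0, -0.006, 0.0007]] rot [0.  0.1 0.2]
```

```bash
cat >> ctl.py <<'E'
def glide(t0,a,b,tc):
    return lambda t:b+(a-b)*np.exp(-(arm.sense()['t']+t-t0)/tc)
E
python3 -c "
from ctl import *
p,e=fit(); plan(p,e,glide(11.38,-.224,-.085,1.4),4)"
```

```text
p [-0.1198  0.2089  1.4975] cost 4.3 resid [ 0.0013  0.     -0.0001  0.0039  0.0014 -0.0031] now th,w [-0.2268  0.0741]
pred th [-0.226 -0.22  -0.212 -0.205 -0.197 -0.19  -0.183 -0.177 -0.171 -0.166
 -0.161 -0.157 -0.153 -0.151 -0.15 ] w at 0.33 0.093
a 0.264 [0.25  0.234 0.219 0.208]
[[0, 0.0023, 0.0006], [0, 0.0024, -0.0006], [0, 0.0022, -0.0005], [0, 0.0016, -0.0004]] rot [0.  0.1 0.2]
```

apply_moves:
  moves:
    - [0,0.0023,0.001,0,0,0]
    - [0,0.0024,0,0,0,0]
    - [0,0.002,0,0,0,0]

```text
t: 11.63
tcp_pos: [0.5572, -0.1117, 0.3026]
tool_rot: [0.071, 0.997, -0.002, 0.002]
wrist_force: [-0.6, 1.5, 0.6]
finger_gap: 0.0208
```

```bash
python3 -c "
from ctl import *
obs(2); p,e=fit(); plan(p,e,glide(11.38,-.224,-.085,1.4),4)"
```

```text
t 11.633 a 0.2315 th -0.2082 n 598 r 0.1537 x -0.0953 F [-0.6  1.5  0.6] gap 0.0208
t 11.683 a 0.2308 th -0.2020 n 587 r 0.1537 x -0.0953 F [-0.8  1.   3. ] gap 0.0209
p [-0.1277  0.2113  1.4724] cost 5.0 resid [-0.0012  0.0026 -0.0013 -0.0061  0.0019 -0.0001] now th,w [-0.2021  0.0854]
pred th [-0.201 -0.194 -0.187 -0.18  -0.174 -0.167 -0.162 -0.156 -0.152 -0.148
 -0.144 -0.141 -0.138 -0.136 -0.135] w at 0.33 0.082
a 0.231 [0.226 0.215 0.204 0.196]
[[0, 0.001, 0.001], [0, 0.0017, -0.0004], [0, 0.0017, -0.0004], [0, 0.0012, -0.0003]] rot [-0.3  0.2  0.2]
```

apply_moves:
  moves:
    - [0,0.001,0.001,0,0,0]
    - [0,0.002,0,0,0,0]
    - [0,0.002,0,0,0,0]
    - [0,0.001,0,0,0,0]

```text
t: 12.07
tcp_pos: [0.5576, -0.109, 0.3032]
tool_rot: [0.071, 0.997, -0.006, 0.001]
wrist_force: [-0.1, -0.5, 1.9]
finger_gap: 0.0204
```

```bash
python3 -c "
from ctl import *
obs(2); p,e=fit(); plan(p,e,glide(11.38,-.224,-.085,1.4),5)"
```

```text
t 12.067 a 0.2133 th -0.1758 n 617 r 0.1537 x -0.0953 F [-0.1 -0.5  1.9] gap 0.0204
t 12.117 a 0.2132 th -0.1761 n 607 r 0.1537 x -0.0953 F [-0.8 -0.2  3.1] gap 0.0206
p [-0.1626  0.209   1.3308] cost 5.9 resid [-0.0013 -0.0063  0.0005 -0.0019 -0.0007  0.0024] now th,w [-0.1737  0.0608]
pred th [-0.173 -0.168 -0.164 -0.159 -0.153 -0.148 -0.143 -0.139 -0.135 -0.131
 -0.128 -0.126 -0.124 -0.122 -0.121] w at 0.42 0.064
a 0.213 [0.233 0.232 0.221 0.21  0.201]
[[0, -0.0027, 0.0019], [0, 0.0002, -0.0001], [0, 0.0016, -0.0004], [0, 0.0017, -0.0004], [0, 0.0013, -0.0003]] rot [-0.7  0.2  0.2]
```

apply_moves:
  moves:
    - [0,-0.003,0.001,0,0,0]
    - [0,0,0,-0.3,0,0]
    - [0,0.0015,0,-0.3,0,0]
    - [0,0.0015,0,0,0,0]
    - [0,0.001,0,0,0,0]

```text
t: 12.58
tcp_pos: [0.5575, -0.1094, 0.3031]
tool_rot: [0.071, 0.997, -0.001, 0.002]
wrist_force: [-2.0, -1.9, 3.1]
finger_gap: 0.0204
```

```bash
python3 -c "
from ctl import *
obs(2); p,e=fit(); plan(p,e,glide(12.6,-.15,-.085,1.),5)"
```

```text
t 12.583 a 0.2159 th -0.1521 n 616 r 0.1537 x -0.0953 F [-2.  -1.9  3.1] gap 0.0204
t 12.633 a 0.2155 th -0.1474 n 621 r 0.1537 x -0.0953 F [-0.7 -2.1  3.7] gap 0.0208
p [-0.166   0.2084  1.3169] cost 5.7 resid [ 0.0006 -0.0018 -0.0011  0.0021  0.0014 -0.0011] now th,w [-0.1484  0.0453]
pred th [-0.148 -0.144 -0.14  -0.136 -0.132 -0.127 -0.123 -0.119 -0.116 -0.113
 -0.111 -0.109 -0.107 -0.105 -0.104] w at 0.42 0.054
a 0.215 [0.227 0.225 0.216 0.206 0.198]
[[0, -0.0015, 0.0016], [0, 0.0004, -0.0001], [0, 0.0013, -0.0003], [0, 0.0015, -0.0003], [0, 0.0011, -0.0002]] rot [-0.1  0.2  0.2]
```

apply_moves:
  moves:
    - [0,-0.002,0.001,0,0,0]
    - [0,0,0,-0.2,0,0]
    - [0,0.0015,0,-0.2,0,0]
    - [0,0.0015,0,0,0,0]
    - [0,0.001,0,0,0,0]

```text
t: 13.1
tcp_pos: [0.5576, -0.1087, 0.3033]
tool_rot: [0.071, 0.997, 0.001, 0.002]
wrist_force: [-1.5, -4.1, 3.6]
finger_gap: 0.0206
```

```bash
python3 -c "
from ctl import *
obs(2); p,e=fit(); plan(p,e,glide(13.1,-.125,-.085,.8),5)"
```

```text
t 13.100 a 0.2112 th -0.1235 n 640 r 0.1537 x -0.0953 F [-1.5 -4.1  3.6] gap 0.0206
t 13.150 a 0.2109 th -0.1186 n 596 r 0.1537 x -0.0953 F [-1.7 -3.6  4.5] gap 0.0207
p [-0.1602  0.2075  1.3417] cost 5.6 resid [-0.0018  0.0015  0.0021 -0.0001  0.0008 -0.0012] now th,w [-0.1196  0.0585]
pred th [-0.119 -0.114 -0.11  -0.107 -0.104 -0.103 -0.102 -0.101 -0.1   -0.099
 -0.098 -0.097 -0.096 -0.095 -0.094] w at 0.42 0.016
a 0.211 [0.176 0.164 0.167 0.176 0.186]
[[0, 0.0055, 0.0002], [0, 0.0017, -0.0003], [0, -0.0004, 0.0001], [0, -0.0013, 0.0002], [0, -0.0015, 0.0003]] rot [0.1 0.3 0.2]
```

apply_moves:
  moves:
    - [0,0.0055,0,0,0,0]
    - [0,0.0015,0,0,0,0]
    - [0,-0.0005,0,0,0,0]
    - [0,-0.0015,0,0,0,0]

```text
t: 13.53
tcp_pos: [0.5584, -0.1033, 0.3039]
tool_rot: [0.071, 0.997, 0.001, 0.003]
wrist_force: [-1.2, -1.5, 4.1]
finger_gap: 0.0207
```

```bash
python3 -c "
from ctl import *
obs(2); p,e=fit(); plan(p,e,glide(13.5,-.105,-.085,.8),5)
p,d=eyes.capture('scene'); cv2.imwrite('pics/s2.png',cv2.resize(p[200:290,170:260,::-1],None,fx=6,fy=6,interpolation=cv2.INTER_CUBIC))"
```

```text
t 13.533 a 0.1754 th -0.1069 n 652 r 0.1532 x -0.0953 F [-1.2 -1.5  4.1] gap 0.0207
t 13.583 a 0.1766 th -0.1044 n 619 r 0.1532 x -0.0953 F [-0.9 -2.1  3.7] gap 0.0203
p [-0.1659  0.2103  1.3165] cost 6.1 resid [ 0.0026  0.0002 -0.0013 -0.0037  0.0014  0.0001] now th,w [-0.1043  0.0233]
pred th [-0.104 -0.103 -0.102 -0.1   -0.099 -0.097 -0.096 -0.094 -0.093 -0.092
 -0.091 -0.09  -0.09  -0.089 -0.089] w at 0.42 0.02
a 0.177 [0.199 0.206 0.205 0.201 0.196]
[[0, -0.0032, 0.0013], [0, -0.0011, 0.0002], [0, 0.0001, -0.0], [0, 0.0007, -0.0001], [0, 0.0008, -0.0001]] rot [0.1 0.3 0.2]
```

View pics/s2.png

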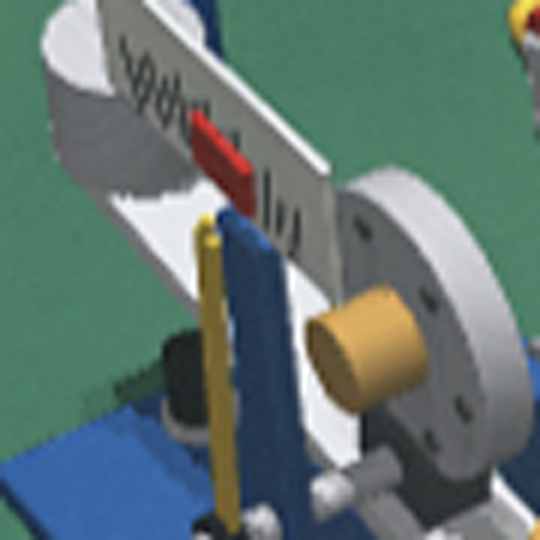

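The view shows the pointer tip at about scene pixel (204.5,236.7) and the mark's middle at about (207,227). I check their angles before the next step.

Run:
```python
from h import *
P0,S=frame()
for nm,uv,xs in(("mark",(207,226.8),.103),("mark2",(206.47,226.3),.103),("tip now",(204.5,236.7),.112),("tip0",(210.9,244.1),.112)):
    q=(on_plane("scene",[uv],S[:,0],P0+S[:,0]*xs)-P0)@S; print(nm,q.round(4), np.arctan2(-q[0,1],q[0,2]))
```

```text
mark [[0.103  0.0235 0.1942]] -0.12028770299063575
mark2 [[0.103  0.0213 0.1942]] -0.10940410992544615
tip now [[0.112  0.0247 0.1733]] -0.14136981886774563
tip0 [[0.112  0.0499 0.1704]] -0.28464387025080623
```

apply_moves:
  moves:
    - [0,-0.003,0.001,0,0.3,0.2]
    - [0,-0.001,0,0,0,0]
    - [0,0,0,0,0,0]
    - [0,0.0005,0,0,0,0]

```text
t: 14.02
tcp_pos: [0.5582, -0.1052, 0.3035]
tool_rot: [0.073, 0.997, 0.004, 0.001]
wrist_force: [-2.1, -0.3, 4.2]
finger_gap: 0.0209
```

```bash
python3 -c "
from ctl import *
obs(2); p,e=fit(); plan(p,e,glide(14,-.095,-.08,.8),5)"
```

```text
t 14.017 a 0.1884 th -0.1068 n 617 r 0.1532 x -0.0952 F [-2.1 -0.3  4.2] gap 0.0209
t 14.067 a 0.1882 th -0.1080 n 602 r 0.1532 x -0.0953 F [-1.7  0.1  5.1] gap 0.0207
p [-0.168   0.2099  1.3072] cost 6.0 resid [-0.0012 -0.0037  0.0002 -0.0013  0.0004  0.0007] now th,w [-0.1073 -0.0193]
pred th [-0.108 -0.109 -0.11  -0.109 -0.106 -0.101 -0.096 -0.092 -0.088 -0.085
 -0.083 -0.082 -0.082 -0.082 -0.083] w at 0.42 0.062
a 0.188 [0.248 0.282 0.268 0.235 0.201]
[[0, -0.0088, 0.0026], [0, -0.005, 0.0013], [0, 0.0021, -0.0006], [0, 0.005, -0.0012], [0, 0.0051, -0.0011]] rot [0.4 0.  0. ]
```

```bash
sed -i 's|R\[::4\])/.01,A/.03|R[::4])/.02,A/.015|' ctl.py; python3 -c "
from ctl import *
p,e=fit(); plan(p,e,glide(14,-.107,-.085,.8),5)"
```

```text
p [-0.168   0.2099  1.3072] cost 6.0 resid [-0.0012 -0.0037  0.0002 -0.0013  0.0004  0.0007] now th,w [-0.1073 -0.0193]
pred th [-0.108 -0.109 -0.111 -0.112 -0.112 -0.111 -0.109 -0.106 -0.103 -0.1
 -0.097 -0.094 -0.092 -0.09  -0.089] w at 0.42 0.018
a 0.188 [0.216 0.23  0.235 0.233 0.227]
[[0, -0.004, 0.0015], [0, -0.0022, 0.0005], [0, -0.0007, 0.0002], [0, 0.0003, -0.0001], [0, 0.0009, -0.0002]] rot [0.4 0.  0. ]
```

apply_moves:
  moves:
    - [0,-0.0045,0.001,0.2,0,0]
    - [0,-0.0025,0.001,0.2,0,0]
    - [0,-0.0005,0,0,0,0]
    - [0,0.0005,0,0,0,0]
    - [0,0.001,0,0,0,0]

```text
t: 14.53
tcp_pos: [0.558, -0.1062, 0.3033]
tool_rot: [0.072, 0.997, 0.006, 0.003]
wrist_force: [-1.8, -1.2, 5.2]
finger_gap: 0.0207
```

```bash
python3 -c "
from ctl import *
obs(2); p,e=fit(); plan(p,e,glide(14.5,-.105,-.085,.8),6)"
```

```text
t 14.533 a 0.1952 th -0.1101 n 616 r 0.1532 x -0.0953 F [-1.8 -1.2  5.2] gap 0.0207
t 14.583 a 0.1947 th -0.1101 n 599 r 0.1531 x -0.0953 F [-2.1  0.8  5.2] gap 0.0206
p [-0.1642  0.2089  1.3243] cost 7.6 resid [ 0.0007 -0.0005  0.0044  0.0052 -0.0005 -0.0015] now th,w [-0.1116 -0.0223]
pred th [-0.112 -0.114 -0.115 -0.116 -0.115 -0.113 -0.111 -0.108 -0.104 -0.101
 -0.097 -0.094 -0.091 -0.089 -0.087] w at 0.5 0.036
a 0.196 [0.223 0.236 0.239 0.235 0.227 0.217]
[[0, -0.004, 0.0015], [0, -0.0019, 0.0004], [0, -0.0004, 0.0001], [0, 0.0006, -0.0001], [0, 0.0012, -0.0003], [0, 0.0014, -0.0003]] rot [0.7 0.3 0.1]
```

```bash
cat >> ctl.py <<'E'
def fitw(win=1.7,pr=(-.165,.209,1.32)):
    L=np.loadtxt('log.txt'); L=L[(L[:,0]>L[-1,0]-win)&~np.isnan(L[:,2])]
    P=lambda x:(x[2],pr[1],pr[2])
    f=lambda x:np.r_[(sim(L,P(x),x[0],x[1])[0]-L[:,2])/.002,(x[2]-pr[0])/.015,x[1]/.1]
    x=least_squares(f,[L[0,2],0,pr[0]],diff_step=1e-4,x_scale=[.01,.05,.02]).x
    m,e=sim(L,P(x),x[0],x[1]); print("tau",x[2].round(4),"resid",(m-L[:,2]).round(4),"now",e.round(4)); return P(x),e
E
python3 -c "
from ctl import *
p,e=fitw(); plan(p,e,glide(14.5,-.11,-.085,.8),4)"
```

```text
tau -0.1599 resid [ 0.0021 -0.0013 -0.0009 -0.0024  0.0014  0.0023 -0.0003 -0.0008] now [-0.1109 -0.0107]
pred th [-0.111 -0.112 -0.112 -0.112 -0.111 -0.109 -0.107 -0.104 -0.101 -0.099
 -0.096 -0.094 -0.092 -0.091 -0.09 ] w at 0.33 0.017
a 0.196 [0.213 0.221 0.222 0.218]
[[0, -0.0025, 0.0012], [0, -0.0012, 0.0002], [0, -0.0001, 0.0], [0, 0.0006, -0.0001]] rot [0.7 0.3 0.1]
```

apply_moves:
  moves:
    - [0,-0.004,0.001,0.3,0.2,0]
    - [0,-0.002,0.001,0.3,0,0]
    - [0,-0.001,0,0,0,0]

```text
t: 14.88
tcp_pos: [0.5575, -0.1097, 0.3025]
tool_rot: [0.072, 0.997, 0.005, 0.002]
wrist_force: [-1.8, 2.9, 4.4]
finger_gap: 0.0205
```

```bash
python3 -c "
from ctl import *
obs(2); p,e=fitw(); plan(p,e,glide(14.9,-.11,-.085,.8),4)"
```

```text
t 14.883 a 0.2186 th -0.1066 n 597 r 0.1532 x -0.0953 F [-1.8  2.9  4.4] gap 0.0205
t 14.933 a 0.2184 th -0.1077 n 595 r 0.1531 x -0.0953 F [-1.8  3.3  6.1] gap 0.0209
tau -0.1553 resid [ 0.0009 -0.0012 -0.0001  0.0007  0.     -0.     -0.0013  0.0011] now [-0.1066  0.0278]
pred th [-0.106 -0.104 -0.1   -0.097 -0.095 -0.093 -0.091 -0.09  -0.09  -0.089
 -0.089 -0.09  -0.09  -0.09  -0.09 ] w at 0.33 0.03
a 0.218 [0.195 0.18  0.171 0.168]
[[0, 0.0036, -0.0001], [0, 0.0023, -0.0004], [0, 0.0013, -0.0002], [0, 0.0006, -0.0001]] rot [0.6 0.2 0.1]
```

apply_moves:
  moves:
    - [0,0.003,0.001,0.3,0.2,0]
    - [0,0.002,0,0.3,0,0]
    - [0,0.001,0,0,0,0]

```text
t: 15.23
tcp_pos: [0.5584, -0.1029, 0.3039]
tool_rot: [0.072, 0.997, 0.001, 0.001]
wrist_force: [-1.0, -2.0, 3.7]
finger_gap: 0.0206
```

```bash
python3 -c "
from ctl import *
obs(2); p,e=fitw(); plan(p,e,glide(15.2,-.1,-.085,.8),4)"
```

```text
t 15.233 a 0.1731 th -0.1039 n 610 r 0.1532 x -0.0953 F [-1.  -2.   3.7] gap 0.0206
t 15.283 a 0.1737 th -0.1036 n 621 r 0.1532 x -0.0953 F [-1.1 -2.6  5.1] gap 0.0208
tau -0.1621 resid [-0.001   0.0005  0.0016  0.0014 -0.0027 -0.001   0.0005  0.0007] now [-0.1029  0.0063]
pred th [-0.103 -0.103 -0.103 -0.103 -0.102 -0.101 -0.1   -0.098 -0.097 -0.095
 -0.093 -0.091 -0.09  -0.089 -0.088] w at 0.33 0.008
a 0.175 [0.195 0.206 0.211 0.211]
[[0, -0.0029, 0.0012], [0, -0.0017, 0.0003], [0, -0.0007, 0.0001], [0, -0.0, 0.0]] rot [0.1 0.1 0.1]
```

apply_moves:
  moves:
    - [0,-0.003,0.001,0,0,0]
    - [0,-0.0015,0,0,0,0]
    - [0,-0.0005,0,0,0,0]
    - [0,0,0,0,0,0]

```text
t: 15.67
tcp_pos: [0.5579, -0.1066, 0.3032]
tool_rot: [0.072, 0.997, 0.003, 0.002]
wrist_force: [-1.7, 1.0, 5.6]
finger_gap: 0.0203
```

```bash
python3 -c "
from ctl import *
obs(2); p,e=fitw(); plan(p,e,glide(15.7,-.1,-.085,.8),5)"
```

```text
t 15.667 a 0.1977 th -0.1042 n 630 r 0.1532 x -0.0953 F [-1.7  1.   5.6] gap 0.0203
t 15.717 a 0.1975 th -0.1078 n 599 r 0.1532 x -0.0952 F [-2.   0.7  5. ] gap 0.0210
tau -0.1628 resid [-0.0006  0.0016  0.0014 -0.0025 -0.0008  0.0005  0.0007 -0.0016  0.0014] now [-0.1064 -0.0119]
pred th [-0.107 -0.107 -0.108 -0.108 -0.107 -0.106 -0.103 -0.101 -0.098 -0.096
 -0.093 -0.091 -0.089 -0.088 -0.087] w at 0.42 0.022
a 0.198 [0.214 0.221 0.222 0.218 0.212]
[[0, -0.0023, 0.0012], [0, -0.0011, 0.0002], [0, -0.0001, 0.0], [0, 0.0005, -0.0001], [0, 0.0009, -0.0002]] rot [0.4 0.2 0.1]
```

apply_moves:
  moves:
    - [0,-0.003,0.001,0.2,0.2,0]
    - [0,-0.001,0,0.2,0,0]
    - [0,0,0,0,0,0]
    - [0,0.0005,0,0,0,0]
    - [0,0.0005,0,0,0,0]

```text
t: 16.18
tcp_pos: [0.558, -0.1062, 0.3033]
tool_rot: [0.072, 0.997, 0.005, 0.001]
wrist_force: [-2.6, -0.5, 5.5]
finger_gap: 0.0205
```

```bash
python3 -c "
from ctl import *
obs(2); p,e=fitw(); plan(p,e,glide(16.2,-.1,-.09,.8),6)"
```

```text
t 16.183 a 0.1948 th -0.0998 n 615 r 0.1532 x -0.0952 F [-2.6 -0.5  5.5] gap 0.0205
t 16.233 a 0.1947 th -0.0983 n 566 r 0.1532 x -0.0953 F [-1.9  1.1  6.7] gap 0.0206
tau -0.1582 resid [ 0.0027 -0.0034 -0.0019 -0.0004 -0.0001  0.0007  0.0043 -0.0005 -0.0014] now [-0.0997  0.0128]
pred th [-0.1   -0.098 -0.097 -0.096 -0.095 -0.094 -0.094 -0.093 -0.093 -0.093
 -0.092 -0.092 -0.092 -0.092 -0.092] w at 0.5 0.007
a 0.195 [0.19  0.187 0.185 0.184 0.183 0.184]
[[0, 0.0009, 0.0005], [0, 0.0005, -0.0001], [0, 0.0003, -0.0001], [0, 0.0002, -0.0], [0, 0.0, -0.0], [0, -0.0, 0.0]] rot [0.6 0.1 0.1]
```

apply_moves:
  moves:
    - [0,0.001,0.001,0.3,0,0]
    - [0,0.0005,0,0.3,0,0]
    - [0,0,0,0,0,0]
    - [0,0,0,0,0,0]
    - [0,0,0,0,0,0]
    - [0,0,0,0,0,0]

```text
t: 16.78
tcp_pos: [0.5582, -0.1047, 0.3035]
tool_rot: [0.072, 0.997, 0.001, 0.002]
wrist_force: [-2.0, -0.2, 4.2]
finger_gap: 0.0205
```

```bash
python3 -c "
from ctl import *
obs(2); p,e=fitw(); plan(p,e,glide(16.8,-.1,-.09,.8),6)"
```

```text
t 16.783 a 0.1853 th -0.1048 n 627 r 0.1532 x -0.0953 F [-2.  -0.2  4.2] gap 0.0205
t 16.833 a 0.1854 th -0.1015 n 635 r 0.1532 x -0.0953 F [-1.9  0.1  6.2] gap 0.0205
tau -0.1618 resid [-0.0013 -0.0006  0.0013  0.0048 -0.0023 -0.0037  0.0027 -0.001 ] now [-0.1025 -0.0093]
pred th [-0.103 -0.103 -0.104 -0.105 -0.105 -0.104 -0.103 -0.102 -0.1   -0.098
 -0.097 -0.095 -0.094 -0.092 -0.092] w at 0.5 0.016
a 0.185 [0.202 0.21  0.213 0.213 0.209 0.205]
[[0, -0.0023, 0.0012], [0, -0.0013, 0.0003], [0, -0.0004, 0.0001], [0, 0.0001, -0.0], [0, 0.0005, -0.0001], [0, 0.0007, -0.0001]] rot [0.1 0.2 0. ]
```

apply_moves:
  moves:
    - [0,-0.0025,0.001,0,0.2,0]
    - [0,-0.0015,0,0,0,0]
    - [0,-0.0005,0,0,0,0]
    - [0,0,0,0,0,0]
    - [0,0.0005,0,0,0,0]
    - [0,0.0005,0,0,0,0]

```text
t: 17.38
tcp_pos: [0.558, -0.106, 0.3033]
tool_rot: [0.072, 0.997, 0.005, 0.001]
wrist_force: [-2.4, -0.9, 5.2]
finger_gap: 0.0203
```

```bash
python3 -c "
from ctl import *
obs(2); p,e=fitw(); plan(p,e,glide(17.4,-.1,-.09,.8),6)"
```

```text
t 17.383 a 0.1935 th -0.1087 n 624 r 0.1532 x -0.0953 F [-2.4 -0.9  5.2] gap 0.0203
t 17.433 a 0.1935 th -0.1116 n 601 r 0.1532 x -0.0953 F [-2.5  0.1  5.5] gap 0.0209
tau -0.1582 resid [ 0.0008 -0.0011  0.0021 -0.0016 -0.0012  0.001 ] now [-0.1105 -0.0127]
pred th [-0.111 -0.112 -0.112 -0.112 -0.111 -0.11  -0.108 -0.105 -0.103 -0.1
 -0.097 -0.095 -0.093 -0.092 -0.091] w at 0.5 0.029
a 0.193 [0.212 0.219 0.22  0.216 0.209 0.202]
[[0, -0.0026, 0.0012], [0, -0.0012, 0.0002], [0, -0.0001, 0.0], [0, 0.0006, -0.0001], [0, 0.001, -0.0002], [0, 0.0011, -0.0002]] rot [0.6 0.1 0. ]
```

apply_moves:
  moves:
    - [0,-0.004,0.001,0.3,0,0]
    - [0,-0.002,0,0.3,0,0]
    - [0,-0.0005,0,0,0,0]
    - [0,0,0,0,0,0]

```text
t: 17.82
tcp_pos: [0.5577, -0.1085, 0.3027]
tool_rot: [0.072, 0.997, 0.005, 0.002]
wrist_force: [-3.0, 1.2, 7.0]
finger_gap: 0.0205
```

```bash
python3 -c "
from ctl import *
obs(2); p,e=fitw(); plan(p,e,glide(17.9,-.1,-.09,.8),6)"
```

```text
t 17.817 a 0.2108 th -0.1075 n 595 r 0.1531 x -0.0952 F [-3.   1.2  7. ] gap 0.0205
t 17.867 a 0.2105 th -0.1087 n 614 r 0.1531 x -0.0953 F [-2.4  3.   6.9] gap 0.0205
tau -0.1563 resid [ 0.0011 -0.0011  0.0013 -0.0024 -0.0003  0.0023 -0.0015  0.0005] now [-0.1083  0.017 ]
pred th [-0.108 -0.106 -0.104 -0.102 -0.1   -0.098 -0.096 -0.095 -0.093 -0.093
 -0.092 -0.092 -0.092 -0.092 -0.092] w at 0.5 0.019
a 0.211 [0.201 0.192 0.186 0.181 0.178 0.177]
[[0, 0.0017, 0.0003], [0, 0.0013, -0.0002], [0, 0.001, -0.0002], [0, 0.0007, -0.0001], [0, 0.0004, -0.0001], [0, 0.0002, -0.0]] rot [0.6 0.2 0. ]
```

apply_moves:
  moves:
    - [0,0.0015,0.001,0.3,0.2,0]
    - [0,0.001,0,0.3,0,0]
    - [0,0.0005,0,0,0,0]
    - [0,0,0,0,0,0]
    - [0,0,0,0,0,0]

```text
t: 18.33
tcp_pos: [0.5582, -0.1048, 0.3035]
tool_rot: [0.072, 0.997, 0.001, 0.001]
wrist_force: [-2.5, 0.3, 5.6]
finger_gap: 0.0205
```

```bash
python3 -c "
from ctl import *
obs(2); p,e=fitw(); plan(p,e,glide(18.4,-.1,-.1,.8),5); plan(p,e,smooth(18.2,3,e[0],-.24),5)"
```

```text
t 18.333 a 0.1858 th -0.1015 n 614 r 0.1532 x -0.0952 F [-2.5  0.3  5.6] gap 0.0205
t 18.383 a 0.1859 th -0.1001 n 619 r 0.1532 x -0.0953 F [-2.1 -2.1  5.7] gap 0.0207
tau -0.159 resid [ 0.0013 -0.0022  0.0006  0.003  -0.0026 -0.001   0.0007  0.0002] now [-0.0999  0.018 ]
pred th [-0.1   -0.098 -0.097 -0.097 -0.096 -0.096 -0.097 -0.097 -0.097 -0.098
 -0.099 -0.099 -0.1   -0.1   -0.1  ] w at 0.42 -0.001
a 0.186 [0.181 0.179 0.179 0.18  0.182]
[[0, 0.0009, 0.0005], [0, 0.0003, -0.0001], [0, 0.0, -0.0], [0, -0.0002, 0.0], [0, -0.0003, 0.0001]] rot [0.2 0.1 0. ]
pred th [-0.1   -0.098 -0.098 -0.098 -0.1   -0.103 -0.108 -0.113 -0.119 -0.126
 -0.132 -0.138 -0.144 -0.148 -0.151] w at 0.42 -0.047
a 0.186 [0.161 0.148 0.142 0.144 0.151]
[[0, 0.0038, 0.0], [0, 0.0021, -0.0003], [0, 0.0008, -0.0001], [0, -0.0002, 0.0], [0, -0.001, 0.0001]] rot [0.2 0.1 0. ]
```

Held within the mark since about t=12.5, nearly 6 s. I start lowering now.

apply_moves:
  moves:
    - [0,0.0035,0,0,0,0]
    - [0,0.002,0,0,0,0]
    - [0,0.001,0,0,0,0]
    - [0,0,0,0,0,0]

```text
t: 18.77
tcp_pos: [0.5587, -0.1016, 0.3041]
tool_rot: [0.073, 0.997, -0.002, 0.0]
wrist_force: [-1.0, -1.7, 4.9]
finger_gap: 0.0205
```

```bash
python3 -c "
from ctl import *
obs(2); p,e=fitw(); plan(p,e,smooth(18.2,3,-.1,-.24),5)"
```

```text
t 18.767 a 0.1641 th -0.1105 n 618 r 0.1532 x -0.0953 F [-1.  -1.7  4.9] gap 0.0205
t 18.817 a 0.1641 th -0.1167 n 614 r 0.1532 x -0.0953 F [-2.  -2.3  5.6] gap 0.0209
tau -0.1692 resid [-0.0021  0.0015  0.0005  0.0021 -0.0008 -0.0023 -0.0013  0.0023] now [-0.1144 -0.0587]
pred th [-0.115 -0.12  -0.127 -0.133 -0.14  -0.146 -0.152 -0.158 -0.164 -0.17
 -0.175 -0.179 -0.183 -0.186 -0.189] w at 0.42 -0.08
a 0.164 [0.185 0.199 0.208 0.213 0.217]
[[0, -0.0031, 0.0013], [0, -0.0021, 0.0004], [0, -0.0013, 0.0003], [0, -0.0008, 0.0002], [0, -0.0005, 0.0001]] rot [-0.2  0.   0. ]
```

apply_moves:
  moves:
    - [0,-0.0035,0.001,0,0,0]
    - [0,-0.0025,0,0,0,0]
    - [0,-0.0015,0,0,0,0]
    - [0,-0.001,0,0,0,0]

```text
t: 19.2
tcp_pos: [0.5579, -0.107, 0.3031]
tool_rot: [0.073, 0.997, 0.003, 0.001]
wrist_force: [-1.6, 0.9, 6.6]
finger_gap: 0.0207
```

```bash
python3 -c "
from ctl import *
obs(2); p,e=fitw(); plan(p,e,smooth(18.2,3,-.1,-.24),5)"
```

```text
t 19.200 a 0.2002 th -0.1402 n 600 r 0.1532 x -0.0952 F [-1.6  0.9  6.6] gap 0.0207
t 19.250 a 0.2004 th -0.1427 n 613 r 0.1532 x -0.0953 F [-1.6  2.2  5.5] gap 0.0211
tau -0.1663 resid [-0.0002  0.0013 -0.0014 -0.0028  0.0004  0.0043 -0.     -0.0015] now [-0.1442 -0.0853]
pred th [-0.145 -0.152 -0.159 -0.166 -0.173 -0.18  -0.186 -0.193 -0.199 -0.206
 -0.212 -0.219 -0.225 -0.232 -0.239] w at 0.42 -0.084
a 0.2 [0.207 0.212 0.216 0.219 0.221]
[[0, -0.0009, 0.0008], [0, -0.0008, 0.0002], [0, -0.0006, 0.0001], [0, -0.0004, 0.0001], [0, -0.0003, 0.0001]] rot [ 0.3  0.1 -0. ]
```

apply_moves:
  moves:
    - [0,-0.0015,0.001,0.2,0,0]
    - [0,-0.001,0,0,0,0]
    - [0,-0.001,0,0,0,0]
    - [0,-0.0005,0,0,0,0]

```text
t: 19.63
tcp_pos: [0.5579, -0.1069, 0.3031]
tool_rot: [0.072, 0.997, 0.006, 0.003]
wrist_force: [-1.8, 0.4, 6.4]
finger_gap: 0.0202
```

```bash
python3 -c "
from ctl import *
obs(2); p,e=fitw(); plan(p,e,glide(arm.sense()['t'],e[0],-.25,1.2),5)"
```

```text
t 19.633 a 0.1998 th -0.1701 n 617 r 0.1531 x -0.0953 F [-1.8  0.4  6.4] gap 0.0202
t 19.683 a 0.1997 th -0.1767 n 626 r 0.1532 x -0.0953 F [-2.2  0.4  5.6] gap 0.0207
tau -0.159 resid [ 0.0009 -0.0013 -0.0014  0.0024  0.0003 -0.0008 -0.0014  0.0013] now [-0.1754 -0.0783]
pred th [-0.176 -0.183 -0.189 -0.195 -0.2   -0.204 -0.208 -0.211 -0.213 -0.215
 -0.216 -0.218 -0.218 -0.219 -0.219] w at 0.42 -0.05
a 0.2 [0.221 0.234 0.241 0.243 0.244]
[[0, -0.003, 0.0013], [0, -0.0019, 0.0004], [0, -0.0011, 0.0002], [0, -0.0004, 0.0001], [0, -0.0, 0.0]] rot [0.7 0.3 0. ]
```

apply_moves:
  moves:
    - [0,-0.004,0.001,0.3,0,0]
    - [0,-0.0025,0,0.3,0.2,0]
    - [0,-0.0015,0,0,0,0]

```text
t: 19.98
tcp_pos: [0.5574, -0.11, 0.3024]
tool_rot: [0.072, 0.997, 0.007, 0.002]
wrist_force: [-2.8, 3.2, 7.6]
finger_gap: 0.0206
```

```bash
python3 -c "
from ctl import *
obs(2); p,e=fitw(); plan(p,e,glide(arm.sense()['t'],e[0],-.255,1.),5)"
```

```text
t 19.983 a 0.2204 th -0.1984 n 556 r 0.1531 x -0.0952 F [-2.8  3.2  7.6] gap 0.0206
t 20.033 a 0.2204 th -0.2043 n 571 r 0.1531 x -0.0952 F [-2.2  4.   6.4] gap 0.0205
tau -0.1585 resid [-0.0004 -0.0012  0.0025  0.0002 -0.001  -0.0014  0.0013 -0.001   0.001 ] now [-0.2033 -0.0775]
pred th [-0.204 -0.21  -0.216 -0.221 -0.225 -0.228 -0.231 -0.233 -0.234 -0.235
 -0.236 -0.236 -0.237 -0.237 -0.237] w at 0.42 -0.037
a 0.22 [0.237 0.247 0.252 0.252 0.25 ]
[[0, -0.0024, 0.0012], [0, -0.0015, 0.0003], [0, -0.0007, 0.0002], [0, -0.0001, 0.0], [0, 0.0003, -0.0001]] rot [0.8 0.2 0. ]
```

apply_moves:
  moves:
    - [0,-0.0045,0.001,0.4,0,0]
    - [0,-0.002,0,0.4,0.2,0]
    - [0,-0.001,0,0,0,0]

```text
t: 20.33
tcp_pos: [0.5574, -0.1107, 0.3022]
tool_rot: [0.072, 0.997, 0.007, 0.003]
wrist_force: [-2.7, 4.3, 7.3]
finger_gap: 0.0208
```

```bash
python3 -c "
from ctl import *
obs(2); p,e=fitw(); plan(p,e,glide(arm.sense()['t'],e[0],-.26,.8),5)"
```

```text
t 20.333 a 0.2251 th -0.2240 n 594 r 0.1531 x -0.0952 F [-2.7  4.3  7.3] gap 0.0208
t 20.383 a 0.2249 th -0.2293 n 559 r 0.1531 x -0.0952 F [-2.8  4.6  7.2] gap 0.0202
tau -0.1586 resid [-0.0017  0.0021  0.0002 -0.001  -0.0012  0.0016 -0.0007  0.0013 -0.0012
  0.0006] now [-0.229  -0.0713]
pred th [-0.23  -0.235 -0.241 -0.247 -0.25  -0.25  -0.25  -0.25  -0.25  -0.25
 -0.25  -0.25  -0.25  -0.25  -0.25 ] w at 0.42 0.0
a 0.225 [0.226 0.226 0.226 0.226 0.226]
[[0, 0.0, 0.0007], [0, -0.0, 0.0], [0, -0.0, 0.0], [0, 0.0, 0.0], [0, 0.0, 0.0]] rot [0.9 0.3 0.1]
```

apply_moves:
  moves:
    - [0,-0.006,0.001,0.4,0.2,0]
    - [0,-0.002,0,0.3,0,0]
    - [0,0,0,0.2,0,0]

```text
t: 20.68
tcp_pos: [0.5571, -0.1125, 0.3015]
tool_rot: [0.072, 0.997, 0.007, 0.002]
wrist_force: [-4.0, 2.7, 8.4]
finger_gap: 0.0207
```

```bash
python3 -c "
from ctl import *
obs(2); p,e=fitw(); rowsfor(np.linspace(.2,-.25,14))"
```

```text
t 20.683 a 0.2383 th -0.2489 n 551 r 0.1528 x -0.0952 F [-4.   2.7  8.4] gap 0.0207
t 20.733 a 0.2374 th -0.2457 n 559 r 0.1528 x -0.0952 F [-2.4  3.4  6.9] gap 0.0206
tau -0.1567 resid [ 0.0009 -0.0006 -0.0018  0.0009 -0.0011  0.001  -0.0004  0.0016  0.0026
 -0.0031] now [-0.2489 -0.0541]
[[0, 0.0057, -0.0009], [0, 0.0052, -0.0009], [0, 0.0052, -0.0007], [0, 0.0053, -0.0005], [0, 0.0053, -0.0003], [0, 0.0053, -0.0002], [0, 0.0053, 0.0], [0, 0.0053, 0.0002], [0, 0.0053, 0.0004], [0, 0.0052, 0.0006], [0, 0.0052, 0.0007], [0, 0.0052, 0.0009], [0, 0.0052, 0.0011], [0, 0.0051, 0.0013]] rot [0.8 0.2 0.1]
```

The beam is back on the stop. I now unwind the crank to relaxed, at a ≈ -0.278.

apply_moves:
  moves:
    - [0,0.002,0,0,0,0]
    - [0,0.003,-0.0005,0.2,0,0]
    - [0,0.004,-0.0005,0.2,0,0]
    - [0,0.004,-0.0005,0,0,0]
    - [0,0.004,-0.0005,0,0,0]
    - [0,0.004,-0.0005,0,0,0]
    - [0,0.004,0,0,0,0]
    - [0,0.004,0,0,0,0]
    - [0,0.004,0,0,0,0]
    - [0,0.004,0,0,0,0]
    - [0,0.003,0,0,0,0]
    - [0,0,0,0,0,0]

```text
t: 21.78
tcp_pos: [0.5632, -0.0708, 0.3063]
tool_rot: [0.072, 0.997, 0.002, 0.002]
wrist_force: [-0.7, -2.8, 4.6]
finger_gap: 0.0209
```

```bash
python3 -c "
from ctl import *
obs(2); rowsfor(np.linspace(crank(arm.sense())[0],-.278,11)[1:])"
```

```text
t 21.783 a -0.0395 th -0.2464 n 557 r 0.1534 x -0.0952 F [-0.7 -2.8  4.6] gap 0.0209
t 21.833 a -0.0386 th -0.2495 n 584 r 0.1534 x -0.0952 F [-1.2 -2.5  4.5] gap 0.0207
[[0, 0.0036, 0.0011], [0, 0.0037, 0.0003], [0, 0.0036, 0.0004], [0, 0.0036, 0.0005], [0, 0.0036, 0.0005], [0, 0.0036, 0.0006], [0, 0.0036, 0.0007], [0, 0.0036, 0.0008], [0, 0.0036, 0.0009], [0, 0.0035, 0.001]] rot [0.2 0.3 0. ]
```

apply_moves:
  moves:
    - [0,0.0036,0.001,0,0.2,0]
    - [0,0.0036,0.0005,0,0,0]
    - [0,0.0036,0.0005,0,0,0]
    - [0,0.0036,0.0005,0,0,0]
    - [0,0.0036,0.0005,0,0,0]
    - [0,0.0036,0.0005,0,0,0]
    - [0,0.0036,0.001,0,0,0]
    - [0,0.0036,0.001,0,0,0]
    - [0,0.003,0.001,0,0,0]
    - [0,0.002,0.001,0,0,0]
    - [0,0,0,0,0,0]
    - [0,0,0,0,0,0]

```text
t: 22.88
tcp_pos: [0.5686, -0.035, 0.2987]
tool_rot: [0.073, 0.997, 0.002, 0.001]
wrist_force: [-0.4, -2.2, 4.7]
finger_gap: 0.0207
```

```bash
python3 -c "
from ctl import *
obs(2); rowsfor([-.278])"
```

```text
t 22.883 a -0.2828 th -0.2469 n 566 r 0.1517 x -0.0951 F [-0.4 -2.2  4.7] gap 0.0207
t 22.933 a -0.2827 th -0.2491 n 534 r 0.1517 x -0.0951 F [-0.9 -1.7  4.2] gap 0.0210
[[0, -0.0004, -0.001]] rot [ 0.3  0.  -0. ]
```

apply_moves:
  moves:
    - [0,-0.0005,-0.001,0,0,0]
    - [0,0,0,0,0,0]

```text
t: 23.15
tcp_pos: [0.5685, -0.0355, 0.2988]
tool_rot: [0.073, 0.997, 0.003, 0.0]
wrist_force: [-1.2, -1.6, 5.8]
finger_gap: 0.0206
```

apply_moves:
  moves:
    - [0,0,0,0,0,0]
    - [0,0,0,0,0,0]
    - [0,0,0,0,0,0]
    - [0,0,0,0,0,0]
    - [0,0,0,0,0,0]
    - [0,0,0,0,0,0]
    - [0,0,0,0,0,0]
    - [0,0,0,0,0,0]
    - [0,0,0,0,0,0]
    - [0,0,0,0,0,0]
  fingers: 0

```text
t: 23.98
tcp_pos: [0.5678, -0.0317, 0.2937]
tool_rot: [0.074, 0.997, 0.007, -0.002]
wrist_force: [-0.6, 0.5, 0.1]
finger_gap: 0.0852
```

```bash
python3 -c "
from ctl import *
obs(1); report(a=-.276)
p,d=eyes.capture('wrist'); cv2.imwrite('pics/w3.png',p[:,:,::-1])
C,u,v=cloud('wrist',d); P0,S=frame(); k=red(hsv(p))[v,u]&(C[:,2]>.28)&(C[:,2]<.33); s=(C[k]-P0)@S; print(s.min(0),s.max(0))"
```

```text
t 23.983 a -0.3124 th -0.2496 n 553 r 0.1479 x -0.0964 F [-0.6  0.5  0.1] gap 0.0852
t 24.0333 tcp [ 0.5678 -0.0317  0.2938] delta tool mm [ 1.7 -4.5 -3.6] rot deg [ 0.78 -0.33 -0.16] F [-0.28 -0.04  0.6 ] gap 0.0855 q [ 0.22  0.26 -0.06 -0.02 -1.25 -1.94]
[-0.14072656  0.03039691  0.13705016] [-0.06277879  0.05171947  0.15817963]
```

View pics/w3.png

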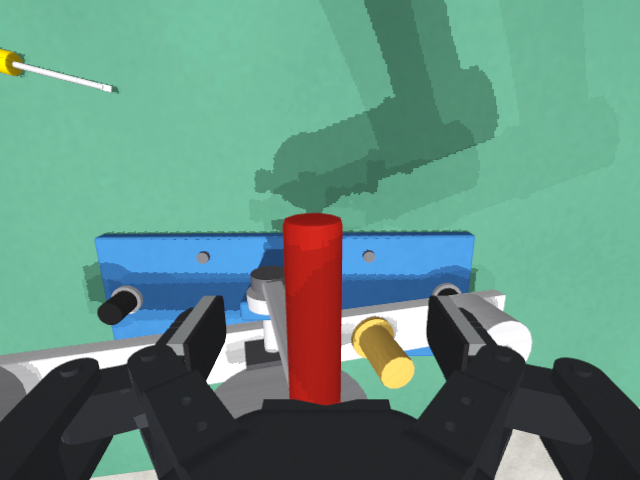

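Released: the grip at (313,310) is free between the open fingers and back at its starting spot. I move straight up to clear it, then make a last check.

apply_moves:
  moves:
    - [0,0,-0.01,0,0,0]
    - [0,0,-0.02,0,0,0]
    - [0,0,-0.02,0,0,0]
    - [0,0,-0.02,0,0,0]
    - [0,0,-0.02,0,0,0]
    - [0,0,-0.015,0,0,0]
    - [0,0,0,0,0,0]
    - [0,0,0,0,0,0]
    - [0,0,0,0,0,0]
    - [0,0,0,0,0,0]
    - [0,0,0,0,0,0]
    - [0,0,0,0,0,0]

```text
t: 25.08
tcp_pos: [0.5666, -0.034, 0.4052]
tool_rot: [0.074, 0.997, 0.006, -0.004]
wrist_force: [0.9, 0.2, -0.1]
finger_gap: 0.0851
```

```bash
python3 -c "
from ctl import *
report(a=-.276)
for i in range(3):
    obs(1)
    p,d=eyes.capture('wrist')
    C,u,v=cloud('wrist',d); P0,S=frame(); k=red(hsv(p))[v,u]&(C[:,2]>.28)&(C[:,2]<.33); s=(C[k]-P0)@S; print(s.min(0),s.max(0))
print(abs(arm.sense()['joint_velocities']).max())
p,d=eyes.capture('scene'); q=cv2.imread('pics/scene0.png')[:,:,::-1]
cv2.imwrite('pics/s3.png',p[:,:,::-1])"
```

```text
t 25.0833 tcp [ 0.5666 -0.034   0.4052] delta tool mm [-1.000e-01 -3.500e+00  1.078e+02] rot deg [ 0.71 -0.48 -0.19] F [ 0.88  0.25 -0.13] gap 0.0851 q [ 0.22  0.23  0.16 -0.01 -1.51 -1.94]
t 25.083 a -0.1691 th nan n 0 r 0.2558 x -0.0972 F [ 0.9  0.2 -0.1] gap 0.0851
[-0.14030199  0.03096153  0.14228862] [-0.05545391  0.05170516  0.15826152]
t 25.183 a -0.1693 th nan n 0 r 0.2558 x -0.0971 F [-0.2  0.5 -0.2] gap 0.0852
[-0.14036221  0.03095801  0.14004622] [-0.05547146  0.05166759  0.15798756]
t 25.283 a -0.1689 th nan n 0 r 0.2563 x -0.0969 F [-0.9 -0.8  0.4] gap 0.0856
[-0.14038993  0.03100481  0.14193953] [-0.05574164  0.05171137  0.1579054 ]
0.0031456258032051118
```

View pics/s3.png

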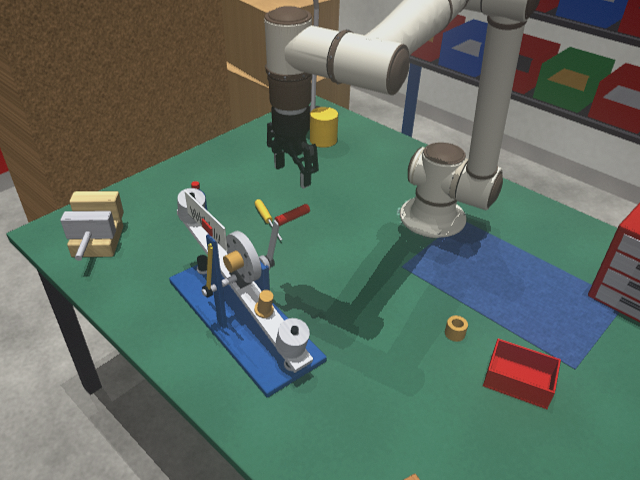

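The scene view shows the beam back on its original stop (weights at (192,200) and (293,338), as at the start), the crank at rest, the hand clear above it and the loose things in view (bin, bush, driver, bottle cap) in place. Handing in.

```bash
python3 -c "
from h import *
print(arm.finish_job())"
```

```text
the job is handed in; nothing more can be done
None
```

The job is handed in, and by my measurements everything asked for was done. `finish_job` gives no verdict.

- **Lift and hold:** I took the red handgrip and turned the crank up until the beam left its stop at about t = 11 s. Small corrections then kept the shaft between about -0.115 and -0.098 rad for most of the hold. I put the mark at about -0.08 rad, so the pointer was inside it from about t = 12.5 s to past 18.8 s.
- **Set down and release:** The beam went back onto its -0.25 stop at about 0.05 rad/s. I unwound the crank until its spring was relaxed, opened the fingers and raised the hand about 110 mm above the grip.
- **Last checks:**
  - The shaft read -0.25 rad after the release.
  - Three wrist views showed the grip still and within about 1 mm of its starting place.
  - The last scene view showed the loose things where they began.
  - The whole run took about 25 s.
- **Checks that failed or disagreed:**
  - The mark position came from the scene camera. That camera read about 0.035 rad off from the top camera on the pointer, and I corrected the mark by that amount.
  - After I raised the hand, the arm hid the weights from the top camera. The final beam angle was therefore only confirmed by eye in the scene view.

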